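# Reload the analyser's reagent tray

## Task

Reload the reagent tray: pull the feed lever fully back towards the robot to release the tray, put every spent open cup that stands in the tray into the discard bin, then stand the containers from the bench upright in their pockets one after another in pocket order: 1 round jar, 2 square bottle, 3 conical flask, 4 flat-sided cartridge, 5 dropper bottle. Pocket 1 is the one next to the reader post (the tall round post at one end of the tray), and the pocket of a missing container stays empty. When the tray is loaded push the lever fully over, away from the robot, and leave everything else on the bench alone.

Things in the scene. Friction and masses are not known exactly. Their poses are not given: they have to be found in the camera images.
- tray: White tray fixed to the bench, 80 (x) x 384 (y) x 30 mm high: a row of five open pockets along its y, each 72 x 72 mm inside, pitch 76 mm, centres at y = -152, -76, 0, 76, 152 mm, x = 0 in its frame; pocket floor 6 mm above the bench, walls 4 mm thick, tops 30 mm above the bench. Origin: centre of its underside. Pocket 1 can be at either end (see the reader post).
- reader: Reader post: round grey post, 40 mm diameter on a 52 mm foot, 90 mm high, fixed on the line of the pockets beyond one end of the tray, 240 mm from its centre. Pocket 1 is the one next to it (centre 88 mm from the post's axis); pockets 2 to 5 follow at 164, 240, 316, 392 mm. Origin: centre of its underside.
- endstop: Low grey block, 55 x 45 x 22 mm high, fixed beyond the other end of the tray (next to pocket 5), 240 mm from the tray's centre. Origin: centre of its underside.
- jar: Round amber jar with a wide flat white cap: body 56 mm diameter to 46 mm up, cap 58 mm diameter, 64 mm high in all. Belongs in pocket 1. Loose, on the bench, random yaw and place in the row; may be absent. Origin: centre of the underside, z up; 95 to 185 g.
- square_bottle: White square bottle: body 50 x 50 mm (sides along its x and y) and 58 mm high, narrow round neck and cap of 30 mm diameter on top, 80 mm high in all. Belongs in pocket 2. Loose, on the bench, random yaw and place in the row; may be absent. Origin: centre of the underside, z up; 95 to 185 g.
- flask: Clear conical flask with a stopper: 64 mm diameter at the base (up to 8 mm), tapering to a straight cylindrical neck of 30 mm diameter from 48 to 85 mm up, then a 6 mm dark stopper of 34 mm diameter (look only), 91 mm high. Hold it by the neck. Belongs in pocket 3. Loose, on the bench, random yaw and place in the row; may be absent. Origin: centre of the underside, z up; 95 to 185 g.
- cartridge: Grey flat-sided cartridge, a plain upright block with a dark heavy foot, 44 mm thick (its x) by 60 mm wide (its y), 68 mm high with a foil top. Belongs in pocket 4; it fits squarely, either way round. Loose, on the bench, random yaw and place in the row; may be absent. Origin: centre of the underside, z up; 95 to 185 g.
- dropper: Amber dropper bottle: round body 52 mm diameter and 56 mm high, black collar of 26 mm diameter to 64 mm, slender rubber bulb to 84 mm. Belongs in pocket 5. Loose, on the bench, random yaw and place in the row; may be absent. Origin: centre of the underside, z up; 95 to 185 g.
- bin: Grey open discard bin on the bench, fixed, 190 (its x) x 170 (its y) x 70 mm high, walls and floor 4 mm. Origin: centre of its underside.
- lever (a joint): Feed lever: 0 to 1.0 rad; 0 leans towards the robot (-x of its block), 1.0 is pushed fully over, leaning away (+x of its block). Starts between 0.6 and 1.0 and stays where it is left; about 1 to 2 N at the tip moves it.
- lever_tip (a point): Centre of the black ball (26 mm diameter) at the end of the feed lever's 10 mm thick arm, 80 mm from its pivot, which lies 22 mm above the origin of the lever's block.
- lever_base: The feed lever's grey block, fixed to the bench left of the tray; the lever swings in the x-z plane of this frame, over towards its +x. 70 (x) x 50 (y) x 25 mm high. Origin: centre of its underside.
- cup1: Spent cup: clear open straight cup, 50 mm diameter and 60 mm high (its mouth is visibly open but handle it as solid), 30 g. At the start it stands in a pocket of the tray, if it is there at all; two or three of the five cups are. Origin: centre of its underside, z up.
- cup2: Spent cup: clear open straight cup, 50 mm diameter and 60 mm high (its mouth is visibly open but handle it as solid), 30 g. At the start it stands in a pocket of the tray, if it is there at all; two or three of the five cups are. Origin: centre of its underside, z up.
- cup3: Spent cup: clear open straight cup, 50 mm diameter and 60 mm high (its mouth is visibly open but handle it as solid), 30 g. At the start it stands in a pocket of the tray, if it is there at all; two or three of the five cups are. Origin: centre of its underside, z up.
- cup4: Spent cup: clear open straight cup, 50 mm diameter and 60 mm high (its mouth is visibly open but handle it as solid), 30 g. At the start it stands in a pocket of the tray, if it is there at all; two or three of the five cups are. Origin: centre of its underside, z up.
- cup5: Spent cup: clear open straight cup, 50 mm diameter and 60 mm high (its mouth is visibly open but handle it as solid), 30 g. At the start it stands in a pocket of the tray, if it is there at all; two or three of the five cups are. Origin: centre of its underside, z up.
- beaker: Glass beaker, 66 mm diameter, 90 mm high, loose; not part of the job, leave it alone. Origin: centre of its underside.
- petri: Stack of glass dishes, 94 mm diameter, 40 mm high, loose; not part of the job, leave it alone. Origin: centre of its underside.
- spot_plate: White round spotting plate, 120 mm diameter, 10 mm high, loose; not part of the job, leave it alone. Origin: centre of its underside.
- pen: Black and white marker pen, 145 mm long, 16 mm thick, lying, loose; not part of the job, leave it alone. Origin: centre of its underside.
- wash_bottle: White bottle, 66 mm diameter, 150 mm high, loose; not part of the job, leave it alone. Origin: centre of its underside.
Things that resemble listed ones, but are neither listed nor needed, are in the scene too. Leave any purple look-alike of the cup5 alone.

How it is judged:
By the outcome, as a careful person would: the job done as asked, in the order asked, and still so for the second after the job is handed in, with the robot touching nothing.
Of cup1, cup2, cup3, cup4, cup5 only 2 to 3 are there at a start; the rules pass over those that are not, and their reading is None.
Of jar, square_bottle, flask, cartridge, dropper only 4 to 5 are there at a start; the rules pass over those that are not, and their reading is None.
At some moment in a run one of jar, square_bottle, flask, cartridge, dropper may be knocked a few centimetres aside while the robot is not near it.
It also fails if it takes over 208 s, if anything falls off the work surface, if the arm or the gripper's body presses on something with over 40 N, if the wrist force passes 120 N, or if a joint passes its speed limit or range.

## Robot

A 6-joint arm with a two-finger parallel gripper is mounted at the origin on the work surface. World frame = base frame: x ahead of the robot, y to its left, z up, the work surface at z = 0. Lengths are in m, angles in rad, forces in N, time in s.
With the tool pointing down it reaches from about 0.3 to 0.85 m from the base axis. Payload 5.4 kg.
Tool frame: the origin (TCP) lies between the finger pads; the fingertips stand r.nose_length ahead of it and the grasp point (between the pads) lies 11 mm behind it (r.nose_length is the distance from the TCP to the fingertips, in m); y points along the fingers, x is the direction in which the jaws open and shut, and the axes are right-handed (so a half turn about y gives the same grasp; the last joint's range is limited). The gripper opens to 85 mm and grips with 20 to 120 N. Pads are 22 mm wide; open, the fingers measure 114 mm over their backs; the gripper's body (76 mm by 85 mm) begins 54 mm behind the grasp point. The pads swing forward as they close: fully open they stand 13 mm farther back than shut.
Start: joints at [0.903, 0.158, 1.597, -0, 1.386, -0.21], TCP at [0.254, 0.516, 0.239] pointing down, gripper open.
Joint ranges: [-2.91, 2.91], [-0.94, 2.29], [0.18, 2.7], [-1.29, 4.43], [0.17, 2.64], [-3, 3]. Speed limits (rad/s): [2.57, 2.57, 3.14, 3.14, 3.14, 3.14].

## Interface

Orientations are given as a unit quaternion [x, y, z, w].
In Python, from rig import r gives the robot as it stands.
- The arm moves only by the tool apply_moves, never from a script. Its argument "increments" is a list of rows, each a list of 7 numbers: the shift along the tool's x, y, z in m, then the turn, a rotation vector about the tool's x, y, z in rad, then the finger opening in m, from 0 to 0.0854. A call has 1 to 12 rows; each row shifts and turns the pose as measured when the row begins, along the tool's axes as they then stand; what a row does not reach is not made up. A row lasts 1/12 s, in which the tool goes at most 41.7 mm and 7.16 degrees, less where a joint would pass 70% of its speed; a pose out of reach is approached as far as the arm can. A call is refused whole if a number of a shift passes 0.0417 or a number of a turn 0.125, either way. A call with a gripper value outside its range is refused whole. The fingers move at their own pace and stop on an object; the grip force is fixed at half the most. Time passes only in rows, so rows that do not move let the fingers close. It gives the time, the measured TCP pose, the force and the opening at its end, in the units of the state.
- r.observe(): the state, without advancing time (a new reading comes with each control period).
- r.capture(name): name is "side" or "top"; returns the picture (400x640x3 uint8, red, green, blue); there is no depth.
- r.camera_params(name): a dict with "fx", "fy", "cx", "cy" (pixels), "pose" (4x4, takes a point from camera to world coordinates). Camera axes: x right, y up, looking along -z (the intrinsics and any distortion apply to the point x, -y, -z); pixel columns grow to the right and rows downward; lengths in m; the calibration is good to about 2 mm. A picture is of the moment at which its call begins. camera_params takes no time and is no camera call.
- r.job_done(): hands the job in, once; it reports no verdict.
The state is a dict: "time": time; "joint_positions": joint angles; "dq": joint speeds; "tau": joint torques, N m; "tool_pos": TCP position; "ee_rot": TCP orientation; "contact_force": force on the tool from outside, world axes, zero at the start; "wrist_torque": the same for the moment, N m; "gripper_width": finger opening in m.
Only numpy, scipy, OpenCV 4.12 (cv2) and the standard library are available. Lean on these libraries where they do the work, as an engineer would, in place of code of your own. Each camera call takes 0.05 s, during which the arm holds its last target.

## Working session

There is one attempt and no reset: what is moved stays moved. The work goes in short steps, Python scripts to look and compute and a tool call to move; the robot and the scene stay as the last step left them, time stands still between calls to the robot, and variables do not carry over. Pictures are saved under pics/ and viewed, and the job is handed in when it is done.

Besides the shell and the picture viewer there is one more tool, called as name(argument=value, ...), one argument or row to a line, values as JSON. apply_moves: Moves the arm, as the interface text tells. Its arguments: {"type":"object","properties":{"increments":{"type":"array","items":{"type":"array","items":{"type":"number"}}}},"required":["increments"]}

```bash
ls; mkdir -p pics; python3 - <<'E'
from rig import r
import cv2
print(r.observe(), r.nose_length)
for n in("top","side"):
    cv2.imwrite(f"pics/{n}0.png",r.capture(n)[:,:,::-1]); print(r.camera_params(n))
E
```

```text
pics
{'time': 0.0, 'joint_positions': array([ 9.02890902e-01,  1.59087572e-01,  1.59827498e+00,  2.99735808e-05,
        1.38617524e+00, -2.10089621e-01]), 'dq': array([-0.0007548 , -0.00012826,  0.00064378,  0.00055873,  0.00050423,
       -0.00026502]), 'tau': array([ 4.77726701e-05, -3.95996583e+01, -3.31432450e+01, -1.86349898e-04,
        8.34117935e-03,  1.02732406e-05]), 'tool_pos': array([0.25377232, 0.5153053 , 0.23827383]), 'ee_rot': array([ 0.60063886,  0.37284813, -0.37414893, -0.60019148]), 'contact_force': array([-0.51007407,  0.70605087,  1.01169037]), 'wrist_torque': array([-0.02924933,  0.0819115 , -0.01056423]), 'gripper_width': 0.08543080074792452} 0.008
{'fx': 409.32584669895294, 'fy': 409.32584669895294, 'cx': 319.1145589650397, 'cy': 196.55944283262303, 'pose': array([[ 1.18037480e-03,  9.87259066e-01, -1.59116760e-01,
         3.92343984e-01],
       [-9.99869983e-01,  3.72406738e-03,  1.56890950e-02,
         2.50677393e-02],
       [ 1.60817628e-02,  1.59077553e-01,  9.87135102e-01,
         1.21148719e+00],
       [ 0.00000000e+00,  0.00000000e+00,  0.00000000e+00,
         1.00000000e+00]])}
{'fx': 407.55376846569754, 'fy': 407.55376846569754, 'cx': 320.17351894596146, 'cy': 199.60757358113952, 'pose': array([[ 0.96108894,  0.20136076, -0.18910818,  0.29216563],
       [-0.27601875,  0.67267404, -0.68652989, -1.015427  ],
       [-0.01103202,  0.71201368,  0.70207892,  1.1068993 ],
       [ 0.        ,  0.        ,  0.        ,  1.        ]])}
```

View pics/top0.png

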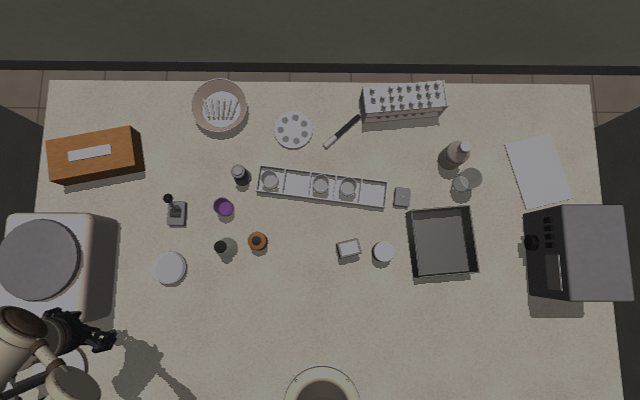

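View pics/side0.png

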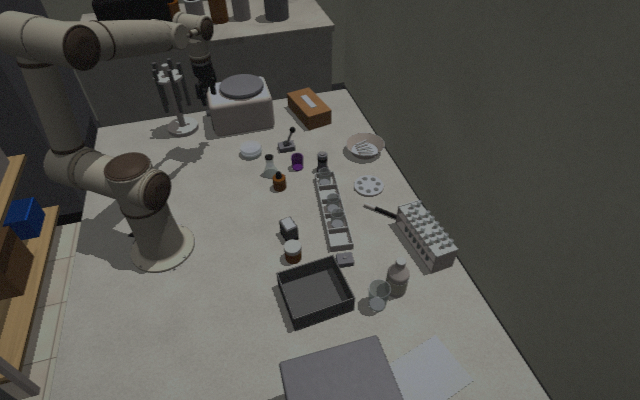

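```bash
cat > h.py <<'E'
import numpy as np, cv2
from scipy.spatial.transform import Rotation as R
from rig import r
def proj(n,P):
    c=r.camera_params(n); T=np.linalg.inv(c['pose']); p=T[:3,:3]@np.array(P,float)+T[:3,3]
    return np.array([c['cx']+c['fx']*p[0]/-p[2], c['cy']-c['fy']*p[1]/-p[2]])
def ray(n,uv,z):
    c=r.camera_params(n); d=np.array([(uv[0]-c['cx'])/c['fx'],-(uv[1]-c['cy'])/c['fy'],-1])
    d=c['pose'][:3,:3]@d; o=c['pose'][:3,3]; return o+d*(z-o[2])/d[2]
def tri(a,b): # top uv, side uv
    A=[];B=[]
    M=np.zeros((3,3));v=np.zeros(3)
    for n,uv in(('top',a),('side',b)):
        p0=ray(n,uv,0);p1=ray(n,uv,.5);d=(p1-p0)/np.linalg.norm(p1-p0);Q=np.eye(3)-np.outer(d,d);M+=Q;v+=Q@p0
    return np.linalg.solve(M,v)
def crop(name,n,x0,y0,x1,y1,k):
    im=r.capture(n)[:,:,::-1][y0:y1,x0:x1]
    cv2.imwrite(f"pics/{name}.png",cv2.resize(im,None,fx=k,fy=k,interpolation=cv2.INTER_CUBIC))
def plan(x,y,z,yaw=None):
    """remaining shift in tool axes to target TCP; yaw=angle of tool x axis (mod pi) in world"""
    s=r.observe(); Rm=R.from_quat(s['ee_rot']).as_matrix()
    d=Rm.T@(np.array([x,y,z])-s['tool_pos'])
    out=[d.round(4).tolist()]
    # correct to y-axis down and given yaw
    cur=np.arctan2(Rm[1,0],Rm[0,0])
    if yaw is None: yaw=cur
    dy=(yaw-cur+np.pi/2)%np.pi-np.pi/2; yw=cur+dy
    X=np.array([np.cos(yw),np.sin(yw),0]);Y=np.array([0,0,-1.]);Z=np.cross(X,Y)
    Rt=np.stack([X,Y,Z],1); rv=R.from_matrix(Rm.T@Rt).as_rotvec()
    print('t',round(s['time'],2),'pos',s['tool_pos'].round(4),'yaw',round(cur,3),'q6',s['joint_positions'][5].round(2),'w',round(s['gripper_width'],4),'F',s['contact_force'].round(1))
    print('shift',out[0],'rotvec',rv.round(3))
E
python3 - <<'E'
from h import *
cv2.imwrite("pics/a.png",cv2.resize(cv2.imread("pics/top0.png")[120:280,140:300],None,fx=3.7,fy=3.7,interpolation=2))
cv2.imwrite("pics/b.png",cv2.resize(cv2.imread("pics/top0.png")[120:280,240:420],None,fx=3.7,fy=3.7,interpolation=2))
cv2.imwrite("pics/c.png",cv2.resize(cv2.imread("pics/side0.png")[115:275,230:390],None,fx=3.7,fy=3.7,interpolation=2))
print(R.from_quat(r.observe()['ee_rot']).as_matrix().round(3))
E
```

```text
[[ 0.442 -0.001 -0.897]
 [ 0.897 -0.001  0.442]
 [-0.002 -1.     0.   ]]
```

View pics/a.png

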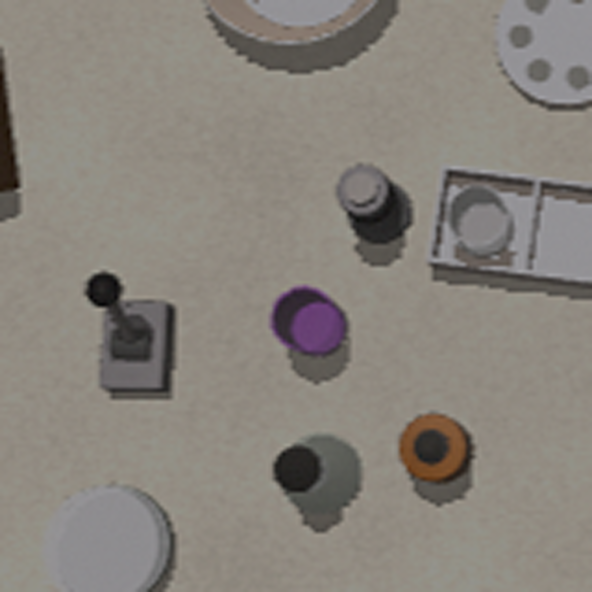

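View pics/b.png

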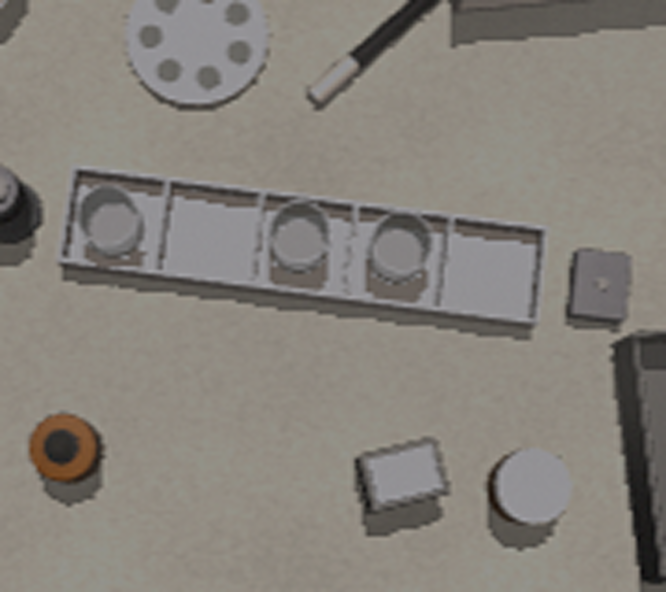

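View pics/c.png

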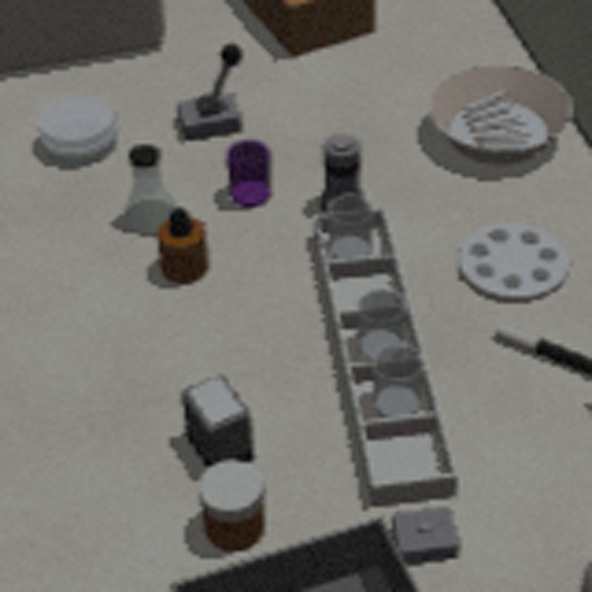

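```bash
cat > m.py <<'E'
from h import *
def b(x,y): return ((x+.5)/3.7-.5+240,(y+.5)/3.7-.5+120)
def a(x,y): return ((x+.5)/3.7-.5+140,(y+.5)/3.7-.5+120)
def c(x,y): return ((x+.5)/3.7-.5+230,(y+.5)/3.7-.5+115)
if __name__=="__main__":
    pr=lambda n,p:print(n,np.round(p,4))
    C=[ray('top',b(*p),.03) for p in [(75,168),(544,228),(532,322),(63,262)]]
    for p in C: pr('traycorner',p)
    ce=sum(C)/4; pr('tray',ce)
    e=(C[0]+C[3]-C[1]-C[2]); th=np.arctan2(e[1],e[0]); print('tray len',np.linalg.norm(e)/2,'wid',np.linalg.norm(C[0]+C[1]-C[2]-C[3])/2,'dir angle',th)
    pr('tray by side',[ray('side',c(*p),.03) for p in[(315,222),(381,211),(455,488),(368,498)]])
    pr('post',ray('top',a(364,189),.09)); pr('post side',ray('side',c(342,146),.09))
    pr('post pred', ce+.24*np.array([np.cos(th),np.sin(th),0]))
    pr('endstop',ray('top',b(601,283),.022));pr('pred', ce-.24*np.array([np.cos(th),np.sin(th),0]))
    pr('jar',ray('top',b(532,485),.064)); pr('jar s',ray('side',c(233,485),.064))
    K=[ray('top',b(*p),.068) for p in[(362,463),(434,440),(446,484),(373,507)]]
    pr('cart',sum(K)/4); v=K[1]+K[2]-K[0]-K[3];print(np.arctan2(v[1],v[0]),np.linalg.norm(v)/2,np.linalg.norm(K[0]+K[1]-K[2]-K[3])/2)
    pr('cart s',sum(ray('side',c(*p),.068) for p in[(183,393),(217,376),(251,406),(217,430)])/4)
    pr('drop',ray('top',a(435,447),.056));pr('drop bulb',ray('top',a(431,446),.08)); pr('drop bulb s',ray('side',c(180,217),.08))
    pr('flask',ray('top',a(298,468),.091)); pr('flask s',ray('side',c(144,153),.091))
    for n,p,q in(('cup1',(110,217),(349,208)),('cup3',(301,231),(381,305)),('cup4',(400,242),(397,362))):
        pr(n,[ray('top',b(*p),.066),ray('side',c(*q),.066)])
    pr('ball',tri(a(103,289),c(231,55)))
    pr('leverbase',sum(ray('top',a(*p),.025) for p in[(104,302),(168,300),(165,388),(102,388)])/4)
    pr('lev top',ray('top',a(103,302),.025)-ray('top',a(101,388),.025))
    pr('bin',[ray('top',p,.07) for p in[(408,209),(471,207),(477,271),(413,278)]])
    pr('purple',tri(a(309,320),c(249,175)))
    pr('wash', ray('top',(463,147),.15)); pr('beaker',ray('top',(461,184),.09)); pr('petri',ray('top',(171,267),.04))
E
python3 m.py
```

```text
traycorner [0.6764 0.1813 0.03  ]
traycorner [ 0.6293 -0.1929  0.03  ]
traycorner [ 0.5536 -0.1815  0.03  ]
traycorner [0.6002 0.1889 0.03  ]
tray [ 0.6149 -0.0011  0.03  ]
tray len 0.3752914358777891 wid 0.07652685477059344 dir angle 1.445560657968207
tray by side [[ 0.6009  0.1811  0.03  ]
 [ 0.6748  0.1779  0.03  ]
 [ 0.6248 -0.2099  0.03  ]
 [ 0.5455 -0.1984  0.03  ]]
post [0.6454 0.234  0.09  ]
post side [0.6451 0.2265 0.09  ]
post pred [0.6449 0.2371 0.03  ]
endstop [ 0.5863 -0.2389  0.022 ]
pred [ 0.5849 -0.2392  0.03  ]
jar [ 0.4251 -0.1726  0.064 ]
jar s [ 0.4273 -0.1763  0.064 ]
cart [ 0.4334 -0.0756  0.068 ]
-1.2653259154534027 0.057323840617786746 0.033817449077223165
cart s [ 0.4354 -0.0782  0.068 ]
drop [0.4533 0.1802 0.056 ]
drop bulb [0.4527 0.18   0.08  ]
drop bulb s [0.4542 0.1736 0.08  ]
flask [0.4359 0.2752 0.091 ]
flask s [0.4368 0.2754 0.091 ]
cup1 [[0.6292 0.1487 0.066 ]
 [0.631  0.1524 0.066 ]]
cup3 [[0.6189 0.0016 0.066 ]
 [0.6198 0.0021 0.066 ]]
cup4 [[ 0.6106 -0.0747  0.066 ]
 [ 0.6113 -0.0766  0.066 ]]
ball [0.5681 0.4248 0.0918]
leverbase [0.5346 0.4213 0.025 ]
lev top [0.0678 0.0025 0.    ]
bin [[ 0.5417 -0.2439  0.07  ]
 [ 0.548  -0.4231  0.07  ]
 [ 0.3698 -0.4294  0.07  ]
 [ 0.3507 -0.2513  0.07  ]]
purple [0.5534 0.286  0.0248]
wash [ 0.7002 -0.3795  0.15  ]
beaker [ 0.6103 -0.3908  0.09  ]
petri [0.3795 0.4217 0.04  ]
```

apply_moves(
  increments=[
    [0, 0, 0, 0, 0.124, 0, 0],
    [0, 0, 0, 0, 0.124, 0, 0],
    [0, 0, 0, 0, 0.124, 0, 0],
    [0, 0, 0, 0, 0.124, 0, 0],
    [0, 0, 0, 0, 0.124, 0, 0],
    [0, 0, 0, 0, 0.124, 0, 0],
    [0, 0, 0, 0, 0.124, 0, 0],
    [0, 0, 0, 0, 0.124, 0, 0],
    [0, 0, 0, 0, 0.124, 0, 0],
    [0, 0, 0, 0, 0.124, 0, 0],
  ],
)

```text
time: 0.93
tool_pos: [0.2515, 0.5124, 0.2321]
ee_rot: [0.709, -0.053, 0.048, -0.701]
contact_force: [-0.4, 0.1, 0.6]
gripper_width: 0.0001
```

```bash
python3 -c "
from h import *
plan(.62,.424,.12,-.125)"
```

```text
t 0.93 pos [0.2515 0.5124 0.2321] yaw -0.142 q6 1.04 w 0.0001 F [-0.4  0.1  0.6]
shift [0.378, 0.11, -0.0341] rotvec [ 0.011 -0.017 -0.007]
```

apply_moves(
  increments=[
    [0.038, 0, -0.0034, 0.01, -0.017, -0.007, 0],
    [0.038, 0, -0.0034, 0, 0, 0, 0],
    [0.038, 0.01, -0.0034, 0, 0, 0, 0],
    [0.038, 0.01, -0.0034, 0, 0, 0, 0],
    [0.038, 0.01, -0.0034, 0, 0, 0, 0],
    [0.038, 0.01, -0.0034, 0, 0, 0, 0],
    [0.038, 0.01, -0.0034, 0, 0, 0, 0],
    [0.038, 0.01, -0.0034, 0, 0, 0, 0],
    [0.038, 0.01, -0.0034, 0, 0, 0, 0],
    [0.038, 0.01, -0.0034, 0, 0, 0, 0],
  ],
)

```text
time: 1.77
tool_pos: [0.6301, 0.4286, 0.145]
ee_rot: [0.706, -0.045, 0.04, -0.705]
contact_force: [0.3, 1.3, 0.6]
gripper_width: 0.0003
```

```bash
python3 -c "
from h import *
plan(.62,.424,.088,-.125)"
```

```text
t 1.77 pos [0.6301 0.4286 0.145 ] yaw -0.12 q6 0.56 w 0.0003 F [0.3 1.3 0.6]
shift [-0.0091, 0.0571, -0.0057] rotvec [ 0.002  0.005 -0.006]
```

apply_moves(
  increments=[
    [0, 0.02, -0.003, 0, 0, 0, 0],
    [0, 0.02, -0.002, 0, 0, 0, 0],
    [0, 0.017, 0, 0, 0, 0, 0],
    [-0.01, 0, -0.0015, 0, 0, 0, 0],
    [-0.01, 0, -0.0015, 0, 0, 0, 0],
    [-0.01, 0, -0.0015, 0, 0, 0, 0],
    [-0.01, 0, -0.0015, 0, 0, 0, 0],
    [-0.01, 0, -0.0015, 0, 0, 0, 0],
    [-0.01, 0, -0.0015, 0, 0, 0, 0],
    [-0.01, 0, -0.0015, 0, 0, 0, 0],
  ],
)

```text
time: 2.6
tool_pos: [0.5716, 0.4124, 0.0788]
ee_rot: [0.706, -0.047, 0.049, -0.704]
contact_force: [2.5, -0.7, 3.2]
gripper_width: 0.0002
```

```bash
python3 -c "
from h import *
plan(.524,.422,.088,-.125)
crop('l1','top',140,150,240,250,5);crop('l1s','side',250,100,340,190,5)"
```

```text
t 2.6 pos [0.5716 0.4124 0.0788] yaw -0.136 q6 0.59 w 0.0002 F [ 2.5 -0.7  3.2]
shift [-0.0484, -0.0093, 0.0031] rotvec [ 0.003 -0.011  0.002]
```

View pics/l1s.png

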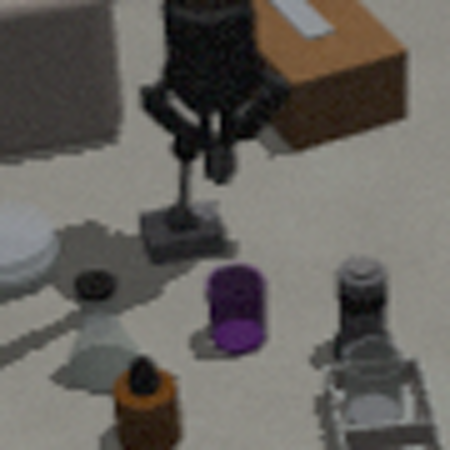

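apply_moves(
  increments=[
    [-0.008, -0.002, 0.002, 0, 0.005, 0, 0],
    [-0.008, -0.002, 0.002, 0, 0.005, 0, 0],
    [-0.008, -0.002, 0.001, 0, 0, 0, 0],
    [-0.008, 0, 0, 0, 0, 0, 0],
    [-0.006, 0, 0, 0, 0, 0, 0],
    [-0.005, 0, 0, 0, 0, 0, 0],
  ],
)

```text
time: 3.2
tool_pos: [0.5248, 0.4232, 0.0837]
ee_rot: [0.707, -0.052, 0.051, -0.703]
contact_force: [0.7, -0.5, -1.0]
gripper_width: -0.0001
```

```bash
python3 -c "
from h import *
plan(.524,.422,.088,-.125)"
```

```text
t 3.2 pos [0.5248 0.4232 0.0837] yaw -0.146 q6 0.65 w -0.0001 F [ 0.7 -0.5 -1. ]
shift [-0.0006, -0.0043, -0.0013] rotvec [ 0.006 -0.021 -0.   ]
```

Push on gently until the force rises.

apply_moves(
  increments=[
    [-0.003, 0, 0, 0, -0.01, 0, 0],
    [-0.003, 0, 0, 0, -0.01, 0, 0],
    [-0.003, 0, 0, 0, 0, 0, 0],
  ],
)

```text
time: 3.45
tool_pos: [0.5224, 0.4238, 0.0839]
ee_rot: [0.707, -0.037, 0.05, -0.704]
contact_force: [13.0, -1.3, -7.9]
gripper_width: -0.0001
```

```bash
python3 -c "
from h import *
plan(.524,.422,.088,-.125)
crop('l2s','side',250,100,340,190,5)"
```

```text
t 3.45 pos [0.5224 0.4238 0.0839] yaw -0.123 q6 0.64 w -0.0001 F [13.  -1.3 -7.9]
shift [0.0019, -0.0041, -0.0016] rotvec [0.002 0.002 0.02 ]
```

View pics/l2s.png

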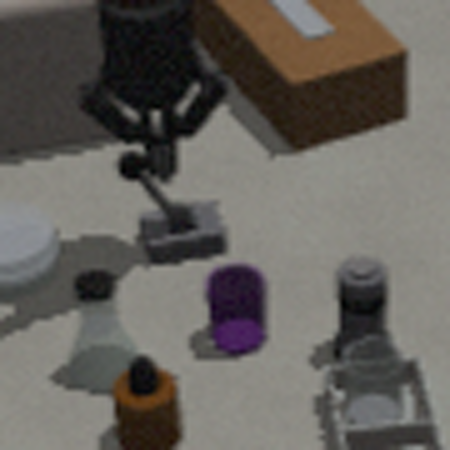

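apply_moves(
  increments=[
    [0.015, 0, 0, 0, 0, 0, 0],
    [0.02, -0.01, 0, 0, 0, 0, 0],
    [0.02, -0.03, -0.01, 0, 0, 0.01, 0.085],
    [0.01, -0.03, -0.035, 0, 0, 0, 0.085],
    [0.01, -0.02, -0.04, 0, 0, 0, 0.085],
    [0.01, 0, -0.04, 0, 0, 0, 0.085],
    [0.01, 0, -0.04, 0, 0, 0, 0.085],
    [0.01, 0, -0.04, 0, 0, 0, 0.085],
    [0, 0, -0.03, 0, 0, 0, 0.085],
    [0, 0, 0, 0, 0, 0, 0.085],
  ],
)

```text
time: 4.33
tool_pos: [0.5959, 0.1757, 0.1738]
ee_rot: [0.708, -0.038, 0.041, -0.704]
contact_force: [-0.6, -0.2, 0.2]
gripper_width: 0.0853
```

```bash
python3 -c "
from h import *
plan(.630,.150,.11,-.125)
crop('l3s','side',250,90,410,260,4)"
```

```text
t 4.33 pos [0.5959 0.1757 0.1738] yaw -0.112 q6 0.21 w 0.0853 F [-0.6 -0.2  0.2]
shift [0.0364, 0.0641, -0.0215] rotvec [0.004 0.013 0.005]
```

View pics/l3s.png

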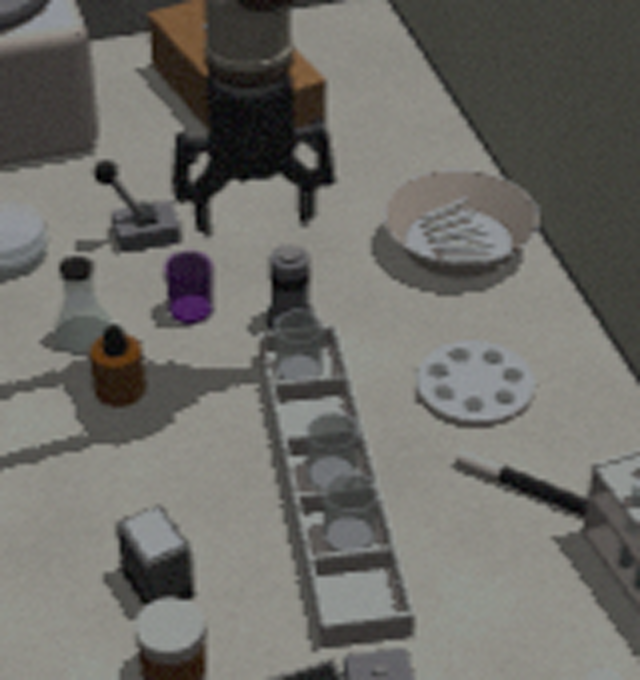

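apply_moves(
  increments=[
    [0.018, 0.01, -0.011, 0.004, 0.013, 0.005, 0.085],
    [0.018, 0.01, -0.01, 0, 0, 0, 0.085],
    [0, 0.02, 0, 0, 0, 0, 0.085],
    [0, 0.02, 0, 0, 0, 0, 0.085],
    [0, 0, 0, 0, 0, 0, 0.085],
  ],
)

```text
time: 4.8
tool_pos: [0.6305, 0.1578, 0.1132]
ee_rot: [-0.703, 0.042, -0.044, 0.708]
contact_force: [-1.2, 1.1, -1.1]
gripper_width: 0.0848
```

```bash
python3 -c "
from h import *
plan(.630,.150,.046,-.125)
"
```

```text
t 4.8 pos [0.6305 0.1578 0.1132] yaw -0.121 q6 0.18 w 0.0848 F [-1.2  1.1 -1.1]
shift [0.0003, 0.0672, -0.0082] rotvec [-0.007  0.004  0.002]
```

apply_moves(
  increments=[
    [0, 0.015, -0.007, -0.007, 0, 0, 0.085],
    [0, 0.018, -0.001, 0, 0, 0, 0.085],
    [0, 0.015, 0, 0, 0, 0, 0.085],
    [0, 0.01, 0, 0, 0, 0, 0.085],
    [0, 0.003, 0, 0, 0, 0, 0.085],
    [0, 0, 0, 0, 0, 0, 0.085],
  ],
)

```text
time: 5.3
tool_pos: [0.6293, 0.1573, 0.0516]
ee_rot: [-0.705, 0.04, -0.041, 0.707]
contact_force: [0.4, -0.8, 0.1]
gripper_width: 0.0854
```

```bash
python3 -c "
from h import *
plan(.630,.150,.046,-.125)
crop('c1s','side',270,130,380,230,5)"
```

```text
t 5.3 pos [0.6293 0.1573 0.0516] yaw -0.114 q6 0.17 w 0.0854 F [ 0.4 -0.8  0.1]
shift [0.0015, 0.0056, -0.0072] rotvec [-0.002  0.011  0.002]
```

View pics/c1s.png

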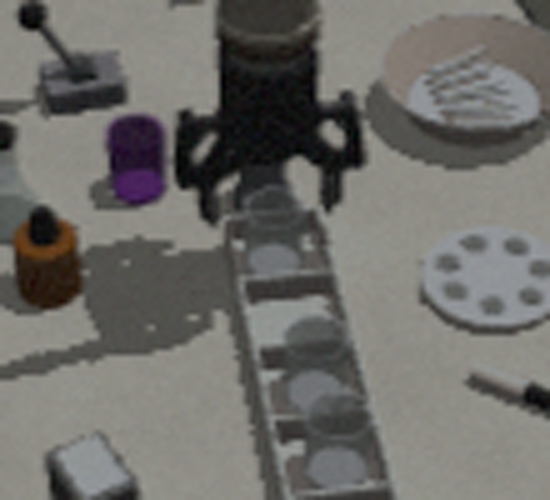

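apply_moves(
  increments=[
    [0.001, 0.004, -0.007, 0, 0.008, 0, 0.085],
    [0, 0.003, -0.004, 0, 0, 0, 0.085],
    [0, 0, 0, 0, 0, 0, 0.085],
  ],
)

```text
time: 5.6
tool_pos: [0.631, 0.1459, 0.0471]
ee_rot: [-0.705, 0.041, -0.046, 0.707]
contact_force: [-0.5, -0.4, -0.2]
gripper_width: 0.0845
```

```bash
python3 -c "
from h import *
plan(.630,.150,.046,-.125)
"
```

```text
t 5.6 pos [0.631  0.1459 0.0471] yaw -0.122 q6 0.16 w 0.0845 F [-0.5 -0.4 -0.2]
shift [-0.0015, 0.0011, 0.0039] rotvec [-0.003  0.003  0.007]
```

apply_moves(
  increments=[
    [-0.001, 0, 0.003, 0, 0, 0, 0.085],
    [0, 0, 0, 0, 0, 0, 0.045],
    [0, 0, 0, 0, 0, 0, 0.0],
    [0, 0, 0, 0, 0, 0, 0],
    [0, 0, 0, 0, 0, 0, 0],
    [0, 0, 0, 0, 0, 0, 0],
    [0, 0, 0, 0, 0, 0, 0],
  ],
)

```text
time: 6.18
tool_pos: [0.6324, 0.1488, 0.0501]
ee_rot: [-0.705, 0.039, -0.048, 0.707]
contact_force: [-0.8, -0.4, 0.5]
gripper_width: 0.0484
```

```bash
python3 -c "
from h import *
plan(.630,.150,.17,-.125)
"
```

```text
t 6.18 pos [0.6324 0.1488 0.0501] yaw -0.123 q6 0.17 w 0.0484 F [-0.8 -0.4  0.5]
shift [-0.0011, -0.1199, 0.0014] rotvec [-0.004  0.002  0.012]
```

apply_moves(
  increments=[
    [0, -0.02, 0, 0, 0, 0.005, 0],
    [0, -0.035, 0, 0, 0, 0.005, 0],
    [0, -0.035, 0, 0, 0, 0, 0],
    [0, -0.03, 0, 0, 0, 0, 0],
    [-0.006, 0, -0.02, 0, 0, 0, 0],
    [-0.013, 0, -0.038, 0, 0, 0, 0],
    [-0.013, 0, -0.038, 0, 0, 0, 0],
    [-0.013, 0, -0.038, 0, 0, 0, 0],
    [-0.013, 0, -0.038, 0, 0, 0, 0],
    [-0.013, 0, -0.038, 0, 0, 0, 0],
    [-0.013, 0, -0.038, 0, 0, 0, 0],
    [-0.013, 0, -0.038, 0, 0, 0, 0],
  ],
)

```text
time: 7.18
tool_pos: [0.4968, -0.1265, 0.1727]
ee_rot: [-0.705, 0.038, -0.039, 0.708]
contact_force: [-0.0, -1.3, -0.3]
gripper_width: 0.0483
```

```bash
python3 -c "
from h import *
plan(.42,-.295,.15,-.125)
"
```

```text
t 7.18 pos [ 0.4968 -0.1265  0.1727] yaw -0.109 q6 -0.38 w 0.0483 F [-0.  -1.3 -0.3]
shift [-0.0581, 0.0219, -0.176] rotvec [-0.004  0.016  0.001]
```

apply_moves(
  increments=[
    [-0.013, 0, -0.038, 0, 0.015, 0, 0],
    [-0.013, 0, -0.038, 0, 0, 0, 0],
    [-0.013, 0, -0.035, 0, 0, 0, 0],
    [-0.013, 0, -0.03, 0, 0, 0, 0],
    [-0.006, 0, -0.02, 0, 0, 0, 0],
    [0, 0, 0, 0, 0, 0, 0],
    [0, 0, 0, 0, 0, 0, 0],
  ],
)

```text
time: 7.77
tool_pos: [0.4106, -0.2917, 0.1721]
ee_rot: [-0.705, 0.047, -0.048, 0.706]
contact_force: [0.6, 0.2, -0.7]
gripper_width: 0.0481
```

```bash
python3 -c "
from h import *
plan(.42,-.295,.07,-.125)
crop('c1t','top',330,120,500,300,4)
"
```

```text
t 7.77 pos [ 0.4106 -0.2917  0.1721] yaw -0.134 q6 -0.73 w 0.0481 F [ 0.6  0.2 -0.7]
shift [0.0096, 0.1021, -0.0022] rotvec [-0.002 -0.009  0.001]
```

View pics/c1t.png

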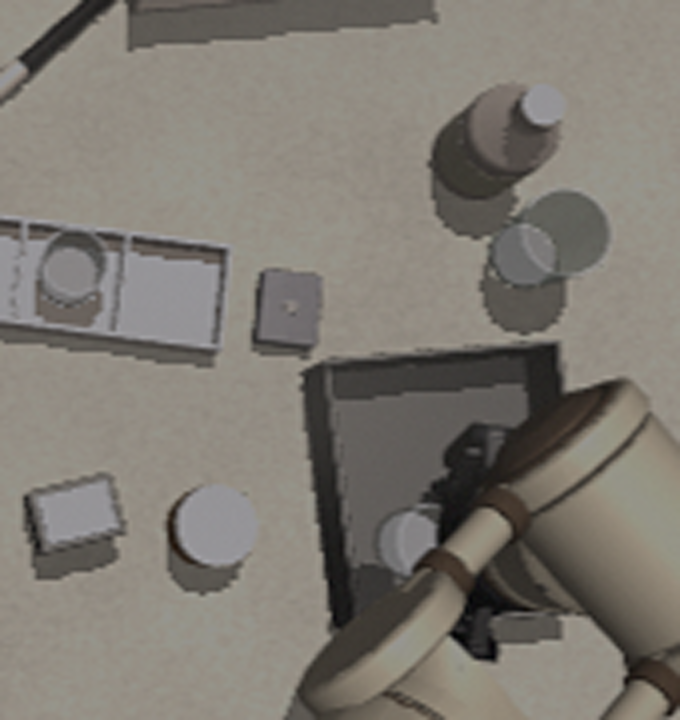

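apply_moves(
  increments=[
    [0.008, 0.02, 0, 0, 0, 0, 0],
    [0.004, 0.03, -0.002, 0, 0, 0, 0],
    [0, 0.025, -0.002, 0, 0, 0, 0],
    [0, 0.015, 0, 0, 0, 0, 0],
    [0, 0, 0, 0, 0, 0, 0.066],
    [0, 0, 0, 0, 0, 0, 0.066],
    [0, 0, 0, 0, 0, 0, 0.066],
    [0, -0.02, 0, 0, 0, 0, 0.066],
    [0, -0.035, 0, 0, 0, 0, 0.066],
    [0, -0.04, 0, 0, 0, 0, 0.085],
    [0, -0.02, 0.01, 0, 0, 0, 0.085],
    [0.01, 0, 0.03, 0, 0, 0, 0.085],
  ],
)

```text
time: 8.82
tool_pos: [0.4434, -0.2529, 0.2065]
ee_rot: [0.707, -0.041, 0.047, -0.704]
contact_force: [0.8, 0.1, 0.6]
gripper_width: 0.0848
```

```bash
python3 -c "
from h import *
plan(.619,.002,.17,-.125)
"
```

```text
t 8.82 pos [ 0.4434 -0.2529  0.2065] yaw -0.124 q6 -0.63 w 0.0848 F [0.8 0.1 0.6]
shift [0.1424, 0.0368, 0.2747] rotvec [0.003 0.001 0.009]
```

apply_moves(
  increments=[
    [0.02, 0, 0.038, 0, 0, 0.005, 0.085],
    [0.02, 0, 0.038, 0, 0, 0, 0.085],
    [0.02, 0.006, 0.038, 0, 0, 0, 0.085],
    [0.02, 0.01, 0.038, 0, 0, 0, 0.085],
    [0.02, 0.01, 0.038, 0, 0, 0, 0.085],
    [0.02, 0.01, 0.035, 0, 0, 0, 0.085],
    [0.016, 0.015, 0.025, 0, 0, 0, 0.085],
    [0.006, 0.02, 0.013, 0, 0, 0, 0.085],
    [0, 0.01, 0, 0, 0, 0, 0.085],
    [0, 0, 0, 0, 0, 0, 0.085],
  ],
)

```text
time: 9.65
tool_pos: [0.6298, -0.0053, 0.1519]
ee_rot: [0.712, -0.024, 0.058, -0.699]
contact_force: [-0.5, -0.3, -0.0]
gripper_width: 0.085
```

```bash
python3 -c "
from h import *
plan(.619,.002,.048,-.125)
"
```

```text
t 9.65 pos [ 0.6298 -0.0053  0.1519] yaw -0.116 q6 -0.07 w 0.085 F [-0.5 -0.3 -0. ]
shift [-0.0166, 0.1032, 0.0075] rotvec [0.014 0.008 0.049]
```

apply_moves(
  increments=[
    [-0.006, 0, 0.004, 0.014, 0.008, 0.049, 0.085],
    [-0.003, 0.02, 0.003, 0, 0, 0, 0.085],
    [0, 0.025, 0, 0, 0, 0, 0.085],
    [0, 0.025, 0, 0, 0, 0, 0.085],
    [0, 0.015, 0, 0, 0, 0, 0.085],
    [0, 0, 0, 0, 0, 0, 0.085],
  ],
)

```text
time: 10.15
tool_pos: [0.6253, -0.0027, 0.0765]
ee_rot: [0.707, -0.041, 0.05, -0.704]
contact_force: [-0.9, -0.4, -1.1]
gripper_width: 0.0853
```

```bash
python3 -c "
from h import *
plan(.619,.002,.048,-.125)
"
```

```text
t 10.15 pos [ 0.6253 -0.0027  0.0765] yaw -0.129 q6 -0.07 w 0.0853 F [-0.9 -0.4 -1.1]
shift [-0.0072, 0.0284, 0.0039] rotvec [ 0.003 -0.004  0.013]
```

apply_moves(
  increments=[
    [-0.005, 0.01, 0.004, 0.003, 0, 0.013, 0.085],
    [-0.002, 0.01, 0, 0, 0, 0, 0.085],
    [0, 0.008, 0, 0, 0, 0, 0.085],
    [0, 0, 0, 0, 0, 0, 0.085],
    [0, 0, 0, 0, 0, 0, 0.0],
    [0, 0, 0, 0, 0, 0, 0.0],
    [0, 0, 0, 0, 0, 0, 0],
    [0, 0, 0, 0, 0, 0, 0],
    [0, 0, 0, 0, 0, 0, 0],
    [0, 0, 0, 0, 0, 0, 0],
  ],
)

```text
time: 10.98
tool_pos: [0.6233, -0.0008, 0.0558]
ee_rot: [0.706, -0.042, 0.051, -0.705]
contact_force: [0.7, -0.0, -0.9]
gripper_width: 0.0478
```

```bash
python3 -c "
from h import *
plan(.42,-.378,.17,-.125)
"
```

```text
t 10.98 pos [ 0.6233 -0.0008  0.0558] yaw -0.131 q6 -0.06 w 0.0478 F [ 0.7 -0.  -0.9]
shift [-0.1509, -0.1158, -0.4006] rotvec [ 0.001 -0.006  0.012]
```

apply_moves(
  increments=[
    [0, -0.02, 0, 0, 0, 0.01, 0],
    [0, -0.035, 0, 0, 0, 0, 0],
    [0, -0.035, 0, 0, 0, 0, 0],
    [-0.004, -0.03, -0.01, 0, 0, 0, 0],
    [-0.014, 0, -0.036, 0, 0, 0, 0],
    [-0.014, 0, -0.036, 0, 0, 0, 0],
    [-0.014, 0, -0.036, 0, 0, 0, 0],
    [-0.014, 0, -0.036, 0, 0, 0, 0],
    [-0.014, 0, -0.036, 0, 0, 0, 0],
    [-0.014, 0, -0.036, 0, 0, 0, 0],
    [-0.014, 0, -0.036, 0, 0, 0, 0],
    [-0.014, 0, -0.036, 0, 0, 0, 0],
  ],
)

```text
time: 11.98
tool_pos: [0.4664, -0.2855, 0.1823]
ee_rot: [0.707, -0.039, 0.043, -0.705]
contact_force: [-0.3, -0.7, -0.0]
gripper_width: 0.0482
```

```bash
python3 -c "
from h import *
plan(.42,-.375,.17,-.125)
"
```

```text
t 11.98 pos [ 0.4664 -0.2855  0.1823] yaw -0.116 q6 -0.66 w 0.0482 F [-0.3 -0.7 -0. ]
shift [-0.0358, 0.0123, -0.0943] rotvec [0.002 0.009 0.005]
```

apply_moves(
  increments=[
    [-0.012, 0, -0.03, 0, 0.009, 0.005, 0],
    [-0.012, 0, -0.025, 0, 0, 0, 0],
    [-0.006, 0.01, -0.015, 0, 0, 0, 0],
    [0, 0.03, 0, 0, 0, 0, 0],
    [0, 0.03, 0, 0, 0, 0, 0],
    [0, 0.018, 0, 0, 0, 0, 0],
    [0, 0, 0, 0, 0, 0, 0],
  ],
)

```text
time: 12.57
tool_pos: [0.4215, -0.3659, 0.095]
ee_rot: [0.709, -0.047, 0.05, -0.701]
contact_force: [0.4, 0.7, -1.3]
gripper_width: 0.0479
```

```bash
python3 -c "
from h import *
plan(.42,-.375,.09,-.125)
crop('c2t','top',330,120,500,300,4)
crop('c2s','side',250,230,410,350,4)
"
```

```text
t 12.57 pos [ 0.4215 -0.3659  0.095 ] yaw -0.138 q6 -0.79 w 0.0479 F [ 0.4  0.7 -1.3]
shift [-0.0002, 0.0051, -0.0091] rotvec [ 0.011 -0.013  0.005]
```

View pics/c2s.png

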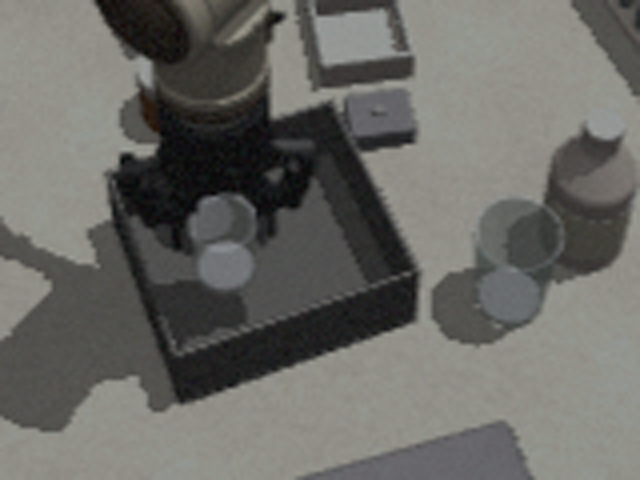

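apply_moves(
  increments=[
    [0, 0.015, -0.006, 0, 0, 0, 0],
    [0, 0.012, -0.003, 0, 0, 0, 0],
    [0, 0, 0, 0, 0, 0, 0],
    [0, 0, 0, 0, 0, 0, 0.066],
    [0, 0, 0, 0, 0, 0, 0.066],
    [0, 0, 0, 0, 0, 0, 0.066],
    [0, -0.02, 0, 0, 0, 0, 0.066],
    [0, -0.035, 0, 0, 0, 0, 0.066],
    [0, -0.04, 0, 0, 0, 0, 0.085],
    [0, -0.03, 0.01, 0, 0, 0, 0.085],
    [0.015, 0, 0.035, 0, 0, 0, 0.085],
    [0.016, 0, 0.038, 0, 0, 0, 0.085],
  ],
)

```text
time: 13.67
tool_pos: [0.4658, -0.3023, 0.2136]
ee_rot: [0.716, -0.044, 0.058, -0.694]
contact_force: [0.0, 0.6, -1.2]
gripper_width: 0.0849
```

```bash
python3 -c "
from h import *
plan(.611,-.0755,.17,-.125)
"
```

```text
t 13.67 pos [ 0.4658 -0.3023  0.2136] yaw -0.144 q6 -0.64 w 0.0849 F [ 0.   0.6 -1.2]
shift [0.1102, 0.0391, 0.2465] rotvec [ 0.029 -0.019  0.022]
```

apply_moves(
  increments=[
    [0.015, 0, 0.036, 0.029, -0.019, 0.022, 0.085],
    [0.018, 0, 0.038, 0, 0, 0, 0.085],
    [0.018, 0.006, 0.038, 0, 0, 0, 0.085],
    [0.018, 0.01, 0.038, 0, 0, 0.005, 0.085],
    [0.018, 0.01, 0.035, 0, 0, 0.005, 0.085],
    [0.013, 0.015, 0.03, 0, 0, 0, 0.085],
    [0.005, 0.02, 0.015, 0, 0, 0, 0.085],
    [0, 0.01, 0.005, 0, 0, 0, 0.085],
    [0, 0, 0, 0, 0, 0, 0.085],
  ],
)

```text
time: 14.42
tool_pos: [0.609, -0.0725, 0.1545]
ee_rot: [0.709, -0.037, 0.046, -0.703]
contact_force: [-0.6, -0.5, 0.3]
gripper_width: 0.0852
```

```bash
python3 -c "
from h import *
plan(.611,-.0755,.046,-.125)
"
```

```text
t 14.42 pos [ 0.609  -0.0725  0.1545] yaw -0.117 q6 -0.2 w 0.0852 F [-0.6 -0.5  0.3]
shift [0.0009, 0.1085, -0.002] rotvec [0.007 0.008 0.013]
```

apply_moves(
  increments=[
    [0, 0.02, 0, 0.007, 0.008, 0.013, 0.085],
    [0, 0.03, -0.001, 0, 0, 0, 0.085],
    [0, 0.03, -0.001, 0, 0, 0, 0.085],
    [0, 0.018, 0, 0, 0, 0, 0.085],
    [0, 0.007, 0, 0, 0, 0, 0.085],
    [0, 0, 0, 0, 0, 0, 0.085],
  ],
)

```text
time: 14.92
tool_pos: [0.6115, -0.0828, 0.0548]
ee_rot: [0.707, -0.042, 0.049, -0.704]
contact_force: [0.0, -0.6, 0.2]
gripper_width: 0.0849
```

```bash
python3 -c "
from h import *
plan(.611,-.0755,.046,-.125)
crop('c3t','top',330,180,500,300,4)
"
```

```text
t 14.92 pos [ 0.6115 -0.0828  0.0548] yaw -0.129 q6 -0.2 w 0.0849 F [ 0.  -0.6  0.2]
shift [-0.0016, 0.0087, 0.0072] rotvec [ 0.004 -0.004  0.011]
```

View pics/c3t.png

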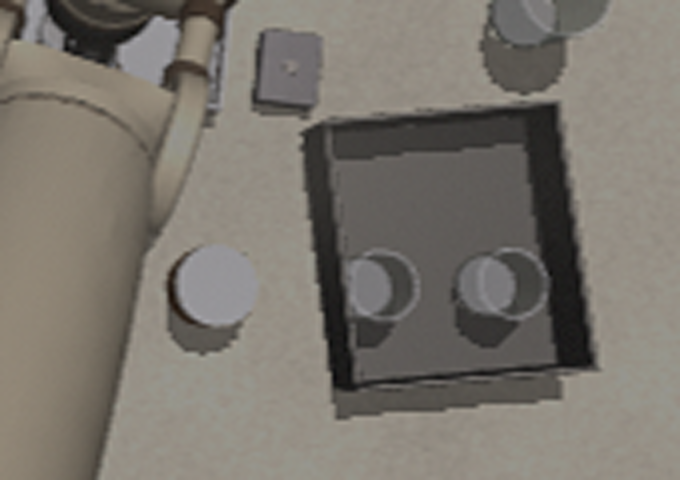

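apply_moves(
  increments=[
    [-0.001, 0.005, 0.006, 0.004, 0, 0.01, 0.085],
    [0, 0.004, 0.002, 0, 0, 0, 0.085],
    [0, 0, 0, 0, 0, 0, 0.085],
    [0, 0, 0, 0, 0, 0, 0],
    [0, 0, 0, 0, 0, 0, 0.0],
    [0, 0, 0, 0, 0, 0, 0],
    [0, 0, 0, 0, 0, 0, 0],
    [0, 0, 0, 0, 0, 0, 0],
    [0, -0.015, 0, 0, 0, 0, 0],
    [0, -0.035, 0, 0, 0, 0, 0],
    [0, -0.035, 0, 0, 0, 0, 0],
    [0, -0.03, 0, 0, 0, 0, 0],
  ],
)

```text
time: 15.97
tool_pos: [0.6093, -0.0742, 0.1633]
ee_rot: [-0.705, 0.048, -0.044, 0.706]
contact_force: [0.7, 0.1, -1.0]
gripper_width: 0.0476
```

```bash
python3 -c "
from h import *
plan(.49,-.335,.18,-.125)
"
```

```text
t 15.97 pos [ 0.6093 -0.0742  0.1633] yaw -0.13 q6 -0.19 w 0.0476 F [ 0.7  0.1 -1. ]
shift [-0.0846, -0.0164, -0.274] rotvec [-0.001 -0.005 -0.006]
```

apply_moves(
  increments=[
    [-0.006, -0.006, -0.02, 0, 0, -0.005, 0],
    [-0.011, 0, -0.037, 0, 0, 0, 0],
    [-0.011, 0, -0.037, 0, 0, 0, 0],
    [-0.011, 0, -0.037, 0, 0, 0, 0],
    [-0.011, 0, -0.037, 0, 0, 0, 0],
    [-0.011, 0, -0.037, 0, 0, 0, 0],
    [-0.011, 0, -0.035, 0, 0, 0, 0],
    [-0.009, 0, -0.025, 0, 0, 0, 0],
    [0, 0, -0.008, 0, 0, 0, 0],
    [0, 0, 0, 0, 0, 0, 0],
  ],
)

```text
time: 16.8
tool_pos: [0.4949, -0.3462, 0.1807]
ee_rot: [0.708, -0.037, 0.051, -0.703]
contact_force: [0.0, -0.1, -0.5]
gripper_width: 0.0481
```

```bash
python3 -c "
from h import *
plan(.49,-.335,.075,-.125)
"
```

```text
t 16.8 pos [ 0.4949 -0.3462  0.1807] yaw -0.124 q6 -0.69 w 0.0481 F [ 0.  -0.1 -0.5]
shift [-0.0083, 0.1055, 0.011] rotvec [0.005 0.001 0.02 ]
```

apply_moves(
  increments=[
    [-0.003, 0.02, 0.005, 0.005, 0, 0.02, 0],
    [-0.002, 0.03, 0.004, 0, 0, 0, 0],
    [0, 0.03, 0, 0, 0, 0, 0],
    [0, 0.018, 0, 0, 0, 0, 0],
    [0, 0, 0, 0, 0, 0, 0],
    [0, 0, 0, 0, 0, 0, 0.066],
    [0, 0, 0, 0, 0, 0, 0.066],
    [0, 0, 0, 0, 0, 0, 0.066],
    [0, -0.02, 0, 0, 0, 0, 0.066],
    [0, -0.035, 0, 0, 0, 0, 0.066],
    [0, -0.04, 0, 0, 0, 0, 0.085],
    [-0.01, -0.02, 0.03, 0, 0, 0, 0.085],
  ],
)

```text
time: 17.8
tool_pos: [0.489, -0.2957, 0.1941]
ee_rot: [-0.704, 0.044, -0.039, 0.708]
contact_force: [1.0, -0.7, 2.2]
gripper_width: 0.0845
```

apply_moves(
  increments=[
    [-0.01, 0, 0.035, 0, 0, 0, 0.085],
    [-0.01, 0, 0.035, 0, 0, 0, 0.085],
    [-0.01, 0, 0.035, 0, 0, 0, 0.085],
  ],
)

```text
time: 18.05
tool_pos: [0.4765, -0.1906, 0.2083]
ee_rot: [0.709, -0.038, 0.048, -0.703]
contact_force: [0.4, 0.6, 0.5]
gripper_width: 0.0852
```

```bash
python3 -c "
from h import *
plan(.427,-.174,.12,-.125)
cv2.imwrite('pics/s1.png',cv2.resize(r.capture('side')[115:345,230:410,::-1],None,fx=3,fy=2.6,interpolation=2) if 0 else cv2.resize(r.capture('side')[115:315,230:410,::-1],None,fx=3,fy=3,interpolation=2))
"
```

```text
t 18.05 pos [ 0.4765 -0.1906  0.2083] yaw -0.122 q6 -0.49 w 0.0852 F [0.4 0.6 0.5]
shift [-0.0525, 0.0875, 0.0111] rotvec [0.007 0.003 0.015]
```

View pics/s1.png

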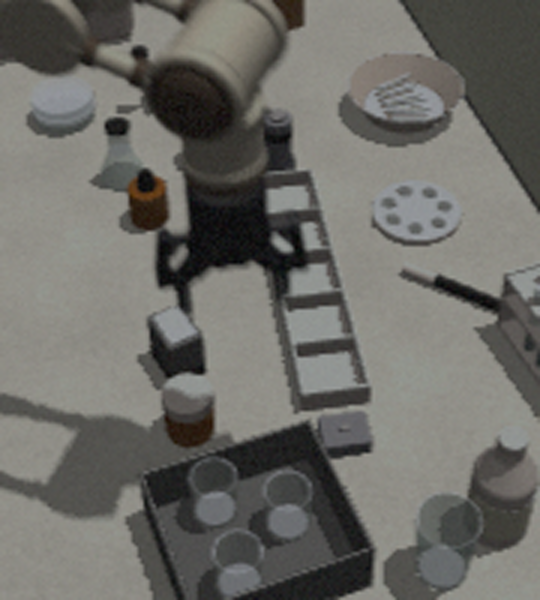

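apply_moves(
  increments=[
    [-0.02, 0, 0.004, 0.007, 0, 0.015, 0.085],
    [-0.02, 0.02, 0.004, 0, 0, 0, 0.085],
    [-0.01, 0.03, 0, 0, 0, 0, 0.085],
    [0, 0.025, 0, 0, 0, 0, 0.085],
    [0, 0.012, 0, 0, 0, 0, 0.085],
    [0, 0, 0, 0, 0, 0, 0.085],
  ],
)

```text
time: 18.6
tool_pos: [0.4315, -0.1692, 0.1297]
ee_rot: [0.709, -0.032, 0.045, -0.703]
contact_force: [-0.5, 0.7, -0.7]
gripper_width: 0.0848
```

```bash
python3 -c "
from h import *
plan(.4265,-.1745,.042,-.125)
crop('j1','side',230,190,340,290,5)
"
```

```text
t 18.6 pos [ 0.4315 -0.1692  0.1297] yaw -0.109 q6 -0.53 w 0.0848 F [-0.5  0.7 -0.7]
shift [-0.0061, 0.0877, -0.0052] rotvec [0.007 0.016 0.019]
```

View pics/j1.png

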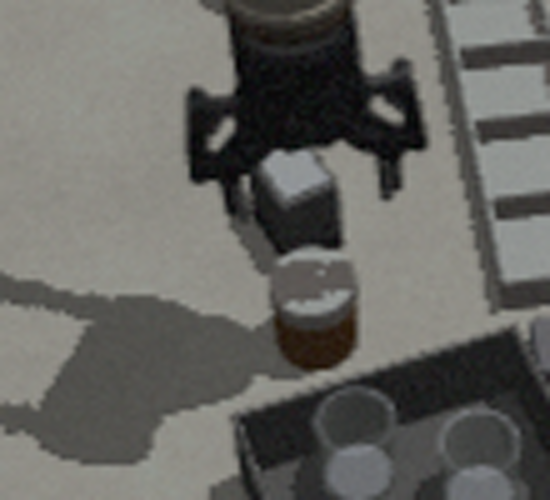

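apply_moves(
  increments=[
    [-0.004, 0.01, -0.004, 0.007, 0.016, 0.019, 0.085],
    [0, 0.025, -0.002, 0, 0, 0, 0.085],
    [0, 0.025, 0, 0, 0, 0, 0.085],
    [0, 0.01, 0, 0, 0, 0, 0.085],
    [0, 0, 0, 0, 0, 0, 0.085],
  ],
)

```text
time: 19.07
tool_pos: [0.434, -0.1817, 0.0664]
ee_rot: [0.709, -0.041, 0.05, -0.702]
contact_force: [0.1, 0.2, 1.1]
gripper_width: 0.0848
```

```bash
python3 -c "
from h import *
plan(.4265,-.1745,.041,-.125)
"
```

```text
t 19.07 pos [ 0.434  -0.1817  0.0664] yaw -0.128 q6 -0.52 w 0.0848 F [0.1 0.2 1.1]
shift [-0.0087, 0.0252, 0.0064] rotvec [ 0.009 -0.003  0.013]
```

apply_moves(
  increments=[
    [-0.007, 0.004, 0.005, 0.009, 0, 0.013, 0.085],
    [-0.003, 0.009, 0.002, 0, 0, 0, 0.085],
    [0, 0.009, 0, 0, 0, 0, 0.085],
    [0, 0.004, 0, 0, 0, 0, 0.085],
    [0, 0, 0, 0, 0, 0, 0.085],
  ],
)

```text
time: 19.48
tool_pos: [0.4269, -0.1749, 0.042]
ee_rot: [0.707, -0.044, 0.047, -0.705]
contact_force: [0.5, 0.1, 0.8]
gripper_width: 0.0851
```

```bash
python3 -c "
from h import *
plan(.4265,-.1745,.041,-.125)
"
```

```text
t 19.48 pos [ 0.4269 -0.1749  0.042 ] yaw -0.129 q6 -0.52 w 0.0851 F [0.5 0.1 0.8]
shift [-0.0004, 0.001, 0.0004] rotvec [ 0.002 -0.004  0.004]
```

apply_moves(
  increments=[
    [0, 0.001, 0, 0, 0, 0.004, 0.05],
    [0, 0, 0, 0, 0, 0, 0],
    [0, 0, 0, 0, 0, 0, 0],
    [0, 0, 0, 0, 0, 0, 0],
    [0, 0, 0, 0, 0, 0, 0],
    [0, 0, 0, 0, 0, 0, 0],
  ],
)

```text
time: 19.98
tool_pos: [0.4279, -0.1756, 0.0423]
ee_rot: [0.707, -0.045, 0.046, -0.704]
contact_force: [-0.4, 0.8, -2.4]
gripper_width: 0.0566
```

```bash
python3 -c "
from h import *
plan(.634,.149,.16,-.125)
"
```

```text
t 19.98 pos [ 0.4279 -0.1756  0.0423] yaw -0.128 q6 -0.52 w 0.0566 F [-0.4  0.8 -2.4]
shift [0.163, -0.1187, 0.3479] rotvec [ 0.004 -0.003  0.002]
```

apply_moves(
  increments=[
    [0, -0.015, 0, 0, 0, 0, 0],
    [0, -0.03, 0, 0, 0, 0, 0],
    [0, -0.035, 0, 0, 0, 0, 0],
    [0.003, -0.03, 0.008, 0, 0, 0, 0],
    [0.016, -0.01, 0.035, 0, 0, 0, 0],
    [0.016, 0, 0.035, 0, 0, 0, 0],
    [0.016, 0, 0.035, 0, 0, 0, 0],
    [0.016, 0, 0.035, 0, 0, 0, 0],
    [0.016, 0, 0.035, 0, 0, 0, 0],
    [0.016, 0, 0.035, 0, 0, 0, 0],
    [0.016, 0, 0.035, 0, 0, 0, 0],
    [0.016, 0, 0.035, 0, 0, 0, 0],
  ],
)

```text
time: 20.98
tool_pos: [0.5993, 0.1002, 0.1671]
ee_rot: [0.706, -0.049, 0.051, -0.704]
contact_force: [0.9, -0.7, -1.5]
gripper_width: 0.0567
```

```bash
python3 -c "
from h import *
plan(.634,.149,.16,-.125)
"
```

```text
t 20.98 pos [0.5993 0.1002 0.1671] yaw -0.142 q6 0.11 w 0.0567 F [ 0.9 -0.7 -1.5]
shift [0.0275, 0.007, 0.0533] rotvec [ 0.003 -0.017  0.002]
```

apply_moves(
  increments=[
    [0.012, 0, 0.025, 0, -0.017, 0, 0],
    [0.01, 0, 0.018, 0, 0, 0, 0],
    [0.004, 0.01, 0.004, 0, 0, 0, 0],
    [0, 0.025, 0, 0, 0, 0, 0],
    [0, 0.025, 0, 0, 0, 0, 0],
    [0, 0.01, 0, 0, 0, 0, 0],
    [0, 0, 0, 0, 0, 0, 0],
    [0, 0, 0, 0, 0, 0, 0],
  ],
)

```text
time: 21.65
tool_pos: [0.635, 0.1561, 0.0927]
ee_rot: [0.706, -0.039, 0.041, -0.706]
contact_force: [-0.4, -0.1, -0.3]
gripper_width: 0.056
```

```bash
python3 -c "
from h import *
plan(.634,.149,.048,-.125)
crop('j2s','side',290,140,380,220,6)
crop('j2t','top',240,140,330,220,6)
"
```

```text
t 21.65 pos [0.635  0.1561 0.0927] yaw -0.113 q6 0.17 w 0.056 F [-0.4 -0.1 -0.3]
shift [-0.0003, 0.0447, -0.0071] rotvec [0.    0.012 0.002]
```

View pics/j2s.png

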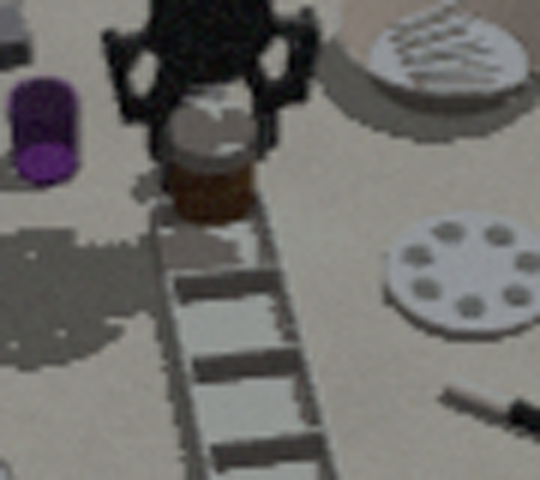

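View pics/j2t.png

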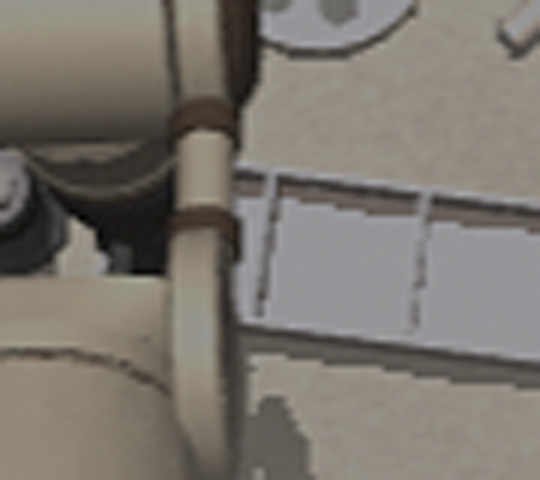

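```bash
python3 - <<'E'
from h import *
th=1.4455;u=np.array([np.cos(th),np.sin(th)]);v=np.array([u[1],-u[0]]);c0=np.array([.615,-.002])
for n,(x0,y0,x1,y1) in dict(top=(250,155,395,220),side=(305,160,365,255)).items():
    k=5; im=cv2.resize(cv2.imread(f'pics/{n}0.png')[y0:y1,x0:x1],None,fx=k,fy=k,interpolation=2)
    for s in(-.192,-.114,-.038,.038,.114,.192):
        q=[tuple(int(t) for t in ((proj(n,[*(c0+u*s+v*w),.03])-[x0,y0]+.5)*k)) for w in(-.04,.04)]
        cv2.line(im,q[0],q[1],(0,0,255),1)
    cv2.imwrite(f'pics/ov_{n}.png',im)
E
```

```text
(no output)
```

View pics/ov_top.png

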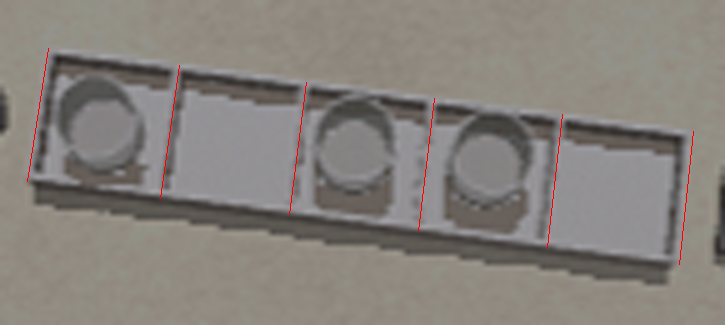

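View pics/ov_side.png

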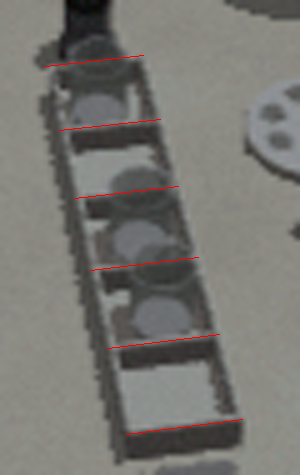

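apply_moves(
  increments=[
    [-0.002, 0, -0.006, 0, 0.01, 0, 0],
    [-0.001, 0.01, -0.002, 0, 0, 0, 0],
    [0, 0.01, 0, 0, 0, 0, 0],
    [0, 0, 0, 0, 0, 0, 0],
  ],
)

```text
time: 22.08
tool_pos: [0.6347, 0.1469, 0.0776]
ee_rot: [-0.705, 0.04, -0.049, 0.706]
contact_force: [-0.6, -0.4, -2.3]
gripper_width: 0.0561
```

```bash
python3 -c "
from h import *
plan(.6325,.149,.048,-.125)
crop('j3s','side',290,140,380,220,6)
"
```

```text
t 22.08 pos [0.6347 0.1469 0.0776] yaw -0.125 q6 0.17 w 0.0561 F [-0.6 -0.4 -2.3]
shift [-0.0028, 0.0295, 0.0018] rotvec [-0.001 -0.     0.013]
```

View pics/j3s.png

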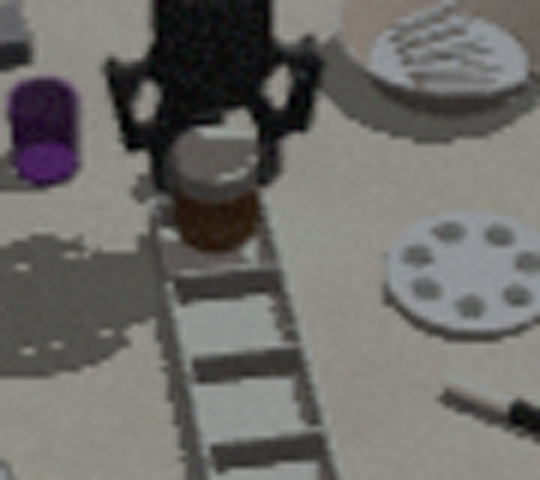

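Looks centred. Lower in small steps.

apply_moves(
  increments=[
    [-0.002, 0.006, 0.001, 0, 0, 0.012, 0],
    [-0.001, 0.008, 0.001, 0, 0, 0, 0],
    [0, 0.007, 0, 0, 0, 0, 0],
    [0, 0.004, 0, 0, 0, 0, 0],
    [0, 0, 0, 0, 0, 0, 0],
  ],
)

```text
time: 22.55
tool_pos: [0.6325, 0.1497, 0.0509]
ee_rot: [-0.705, 0.044, -0.045, 0.706]
contact_force: [-0.1, -0.3, -1.0]
gripper_width: 0.0563
```

```bash
python3 -c "
from h import *
plan(.6325,.149,.048,-.125)
"
```

```text
t 22.55 pos [0.6325 0.1497 0.0509] yaw -0.125 q6 0.17 w 0.0563 F [-0.1 -0.3 -1. ]
shift [0.0001, 0.0029, -0.0007] rotvec [-0.002  0.     0.001]
```

apply_moves(
  increments=[
    [0, 0.003, 0, 0, 0, 0, 0],
    [0, 0.001, 0, 0, 0, 0, 0],
    [0, 0, 0, 0, 0, 0, 0.063],
    [0, 0, 0, 0, 0, 0, 0.075],
    [0, 0, 0, 0, 0, 0, 0.085],
    [0, 0, 0, 0, 0, 0, 0.085],
    [0, -0.02, 0, 0, 0, 0, 0.085],
    [0, -0.035, 0, 0, 0, 0, 0.085],
    [0, -0.04, 0, 0, 0, 0, 0.085],
    [0, -0.02, 0, 0, 0, 0, 0.085],
    [-0.02, 0, 0, 0, 0, 0, 0.085],
    [-0.035, 0, 0, 0, 0, 0, 0.085],
  ],
)

```text
time: 23.55
tool_pos: [0.5817, 0.1553, 0.1681]
ee_rot: [-0.705, 0.043, -0.047, 0.706]
contact_force: [0.0, 0.3, 0.3]
gripper_width: 0.0845
```

```bash
python3 -c "
from h import *
plan(.436,.275,.15,-.125)
cv2.imwrite('pics/s2.png',cv2.resize(r.capture('side')[115:315,230:410,::-1],None,fx=3,fy=3,interpolation=2))
cv2.imwrite('pics/t2.png',cv2.resize(r.capture('top')[120:290,140:400,::-1],None,fx=3,fy=3,interpolation=2))
"
```

```text
t 23.55 pos [0.5817 0.1553 0.1681] yaw -0.127 q6 0.19 w 0.0845 F [0.  0.3 0.3]
shift [-0.1598, 0.0173, 0.1002] rotvec [-0.003 -0.002  0.007]
```

View pics/s2.png

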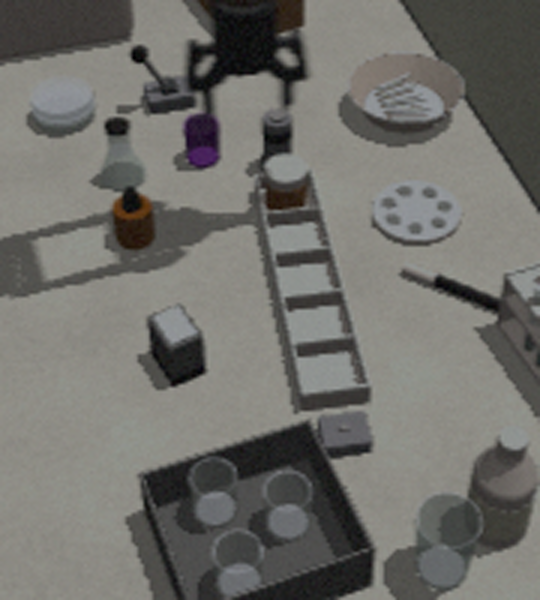

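View pics/t2.png

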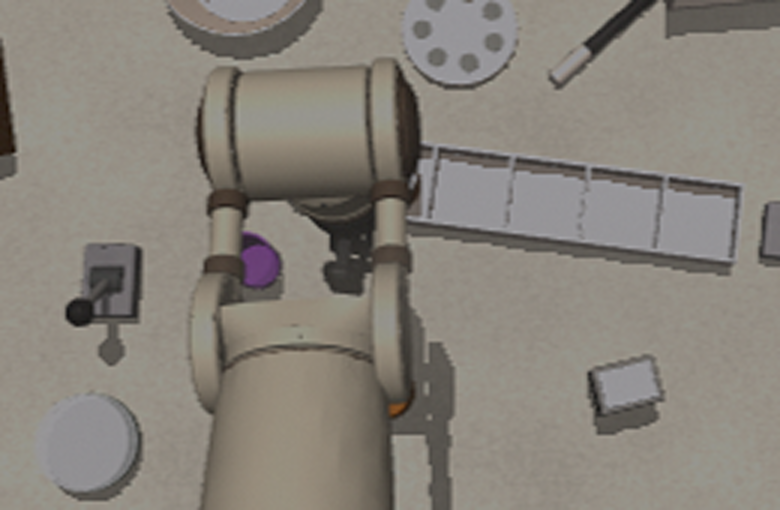

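```bash
python3 -c "
from h import *
s=lambda x,y:((x+.5)/3-.5+230,(y+.5)/3-.5+115)
print('drop',ray('side',s(131,199),.08),ray('side',s(133,215),.056))
print('flask',ray('side',s(117,128),.091)); print('cart',sum(ray('side',s(*p),.068) for p in[(149,318),(178,305),(204,333),(178,346)])/4)
im=cv2.imread('pics/side0.png'); cv2.imwrite('pics/cmp.png',cv2.resize(np.hstack([im[140:200,245:305],r.capture('side')[140:200,245:305,::-1]]),None,fx=6,fy=6,interpolation=2))
"
```

```text
drop [0.42714421 0.13541584 0.08      ] [0.42674741 0.13173548 0.056     ]
flask [0.43564854 0.26684599 0.091     ]
cart [ 0.43678689 -0.0790169   0.068     ]
```

View pics/cmp.png

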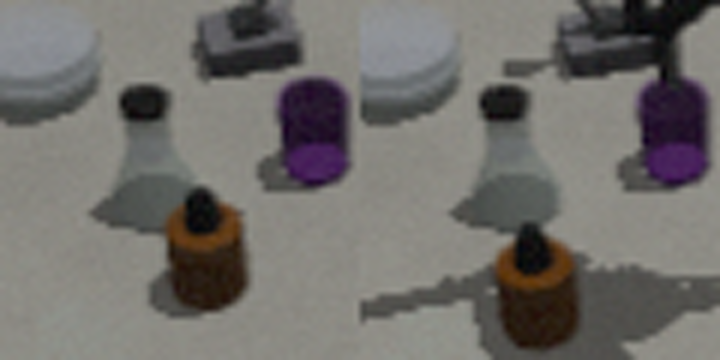

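apply_moves(
  increments=[
    [-0.025, 0, 0.015, 0, 0, 0.007, 0.07],
    [-0.035, 0, 0.022, 0, 0, 0, 0.07],
    [-0.035, 0, 0.022, 0, 0, 0, 0.07],
    [-0.03, 0.005, 0.02, 0, 0, 0, 0.07],
    [-0.02, 0.01, 0.015, 0, 0, 0, 0.07],
    [-0.01, 0, 0.006, 0, 0, 0, 0.07],
    [0, 0, 0, 0, 0, 0, 0.07],
    [0, 0, 0, 0, 0, 0, 0.07],
  ],
)

```text
time: 24.37
tool_pos: [0.4397, 0.2779, 0.1535]
ee_rot: [-0.704, 0.044, -0.047, 0.707]
contact_force: [0.9, -0.9, -0.2]
gripper_width: 0.0699
```

```bash
python3 -c "
from h import *
plan(.436,.275,.058,-.125)
"
```

```text
t 24.37 pos [0.4397 0.2779 0.1535] yaw -0.13 q6 0.46 w 0.0699 F [ 0.9 -0.9 -0.2]
shift [-0.0037, 0.0955, -0.0038] rotvec [-0.004 -0.005  0.004]
```

apply_moves(
  increments=[
    [-0.003, 0.01, -0.003, -0.004, -0.005, 0.004, 0.07],
    [0, 0.025, 0, 0, 0, 0, 0.07],
    [0, 0.025, 0, 0, 0, 0, 0.07],
    [0, 0.015, 0, 0, 0, 0, 0.07],
    [0, 0, 0, 0, 0, 0, 0.07],
  ],
)

```text
time: 24.78
tool_pos: [0.4462, 0.2711, 0.0781]
ee_rot: [-0.705, 0.042, -0.05, 0.706]
contact_force: [-0.5, 0.4, -0.8]
gripper_width: 0.0699
```

```bash
python3 -c "
from h import *
plan(.436,.275,.058,-.125)
crop('f1','side',240,120,320,190,7)
"
```

```text
t 24.78 pos [0.4462 0.2711 0.0781] yaw -0.13 q6 0.45 w 0.0699 F [-0.5  0.4 -0.8]
shift [-0.0108, 0.02, 0.0025] rotvec [-0.001 -0.005  0.01 ]
```

View pics/f1.png

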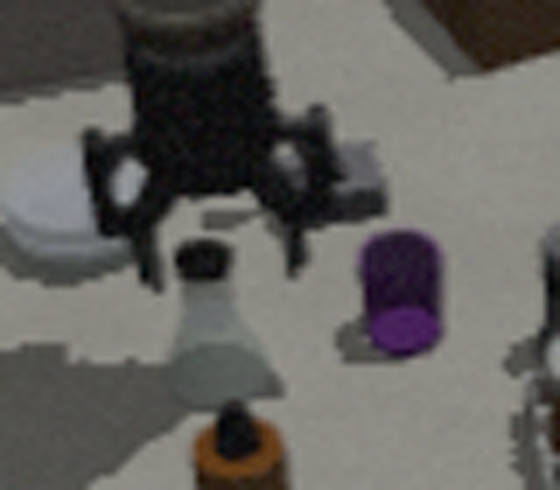

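apply_moves(
  increments=[
    [-0.009, 0.002, 0.002, 0, -0.005, 0.01, 0.07],
    [-0.003, 0.007, 0, 0, 0, 0, 0.07],
    [0, 0.007, 0, 0, 0, 0, 0.07],
    [0, 0.004, 0, 0, 0, 0, 0.07],
    [0, 0, 0, 0, 0, 0, 0.07],
  ],
)

```text
time: 25.25
tool_pos: [0.4386, 0.2745, 0.0612]
ee_rot: [-0.704, 0.043, -0.048, 0.707]
contact_force: [0.6, 0.2, -0.4]
gripper_width: 0.0697
```

```bash
python3 -c "
from h import *
plan(.436,.275,.057,-.125)
crop('f2','side',240,120,320,190,7)
"
```

```text
t 25.25 pos [0.4386 0.2745 0.0612] yaw -0.127 q6 0.45 w 0.0697 F [ 0.6  0.2 -0.4]
shift [-0.0026, 0.0042, 0.0002] rotvec [-0.005 -0.002  0.007]
```

View pics/f2.png

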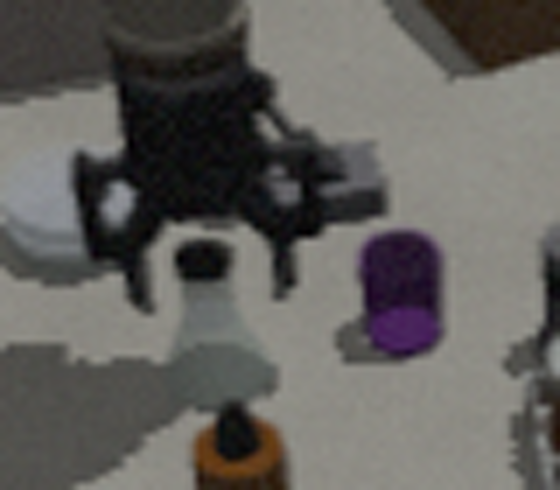

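apply_moves(
  increments=[
    [-0.003, 0.003, 0, 0, 0, 0.006, 0.07],
    [0, 0, 0, 0, 0, 0, 0.05],
    [0, 0, 0, 0, 0, 0, 0.02],
    [0, 0, 0, 0, 0, 0, 0],
    [0, 0, 0, 0, 0, 0, 0],
    [0, 0, 0, 0, 0, 0, 0],
    [0, 0, 0, 0, 0, 0, 0],
    [0, 0, 0, 0, 0, 0, 0],
  ],
)

```text
time: 25.97
tool_pos: [0.4364, 0.2755, 0.0594]
ee_rot: [-0.704, 0.044, -0.046, 0.708]
contact_force: [-0.4, -0.4, -0.2]
gripper_width: 0.0288
```

```bash
python3 -c "
from h import *
plan(.6135,-.002,.18,-.125)
crop('f3','side',240,120,320,190,7)
"
```

```text
t 25.97 pos [0.4364 0.2755 0.0594] yaw -0.127 q6 0.45 w 0.0288 F [-0.4 -0.4 -0.2]
shift [0.2111, -0.1214, -0.2522] rotvec [-0.006 -0.002  0.003]
```

View pics/f3.png

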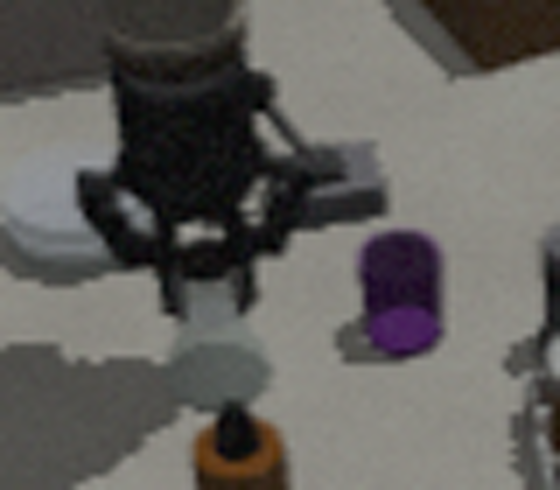

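apply_moves(
  increments=[
    [0, -0.015, 0, 0, 0, 0, 0],
    [0, -0.03, 0, 0, 0, 0, 0],
    [0, -0.035, 0, 0, 0, 0, 0],
    [0, -0.03, 0, 0, 0, 0, 0],
    [0.015, -0.01, -0.018, 0, 0, 0, 0],
    [0.026, 0, -0.031, 0, 0, 0, 0],
    [0.026, 0, -0.031, 0, 0, 0, 0],
    [0.026, 0, -0.031, 0, 0, 0, 0],
    [0.026, 0, -0.031, 0, 0, 0, 0],
    [0.026, 0, -0.031, 0, 0, 0, 0],
    [0.026, 0, -0.031, 0, 0, 0, 0],
    [0.012, 0, -0.015, 0, 0, 0, 0],
  ],
)

```text
time: 27.02
tool_pos: [0.5912, 0.0284, 0.1813]
ee_rot: [-0.705, 0.042, -0.041, 0.707]
contact_force: [-0.1, 0.5, -0.8]
gripper_width: 0.0287
```

```bash
python3 -c "
from h import *
plan(.6135,-.002,.15,-.125)
"
```

```text
t 27.02 pos [0.5912 0.0284 0.1813] yaw -0.117 q6 -0.04 w 0.0287 F [-0.1  0.5 -0.8]
shift [0.0258, 0.0312, -0.0277] rotvec [-0.004  0.008 -0.002]
```

apply_moves(
  increments=[
    [0.012, 0, -0.014, -0.004, 0.008, 0, 0],
    [0.008, 0.01, -0.01, 0, 0, 0, 0],
    [0.002, 0.02, 0, 0, 0, 0, 0],
    [0, 0.025, 0, 0, 0, 0, 0],
    [0, 0.015, 0, 0, 0, 0, 0],
    [0, 0, 0, 0, 0, 0, 0],
  ],
)

```text
time: 27.52
tool_pos: [0.6142, -0.0078, 0.1083]
ee_rot: [0.706, -0.047, 0.048, -0.705]
contact_force: [-0.2, 0.1, -1.1]
gripper_width: 0.0286
```

```bash
python3 -c "
from h import *
plan(.6135,-.002,.067,-.125)
crop('f4','side',300,150,390,240,6)
"
```

```text
t 27.52 pos [ 0.6142 -0.0078  0.1083] yaw -0.135 q6 -0.07 w 0.0286 F [-0.2  0.1 -1.1]
shift [-0.0015, 0.0413, 0.0058] rotvec [ 0.002 -0.01   0.001]
```

View pics/f4.png

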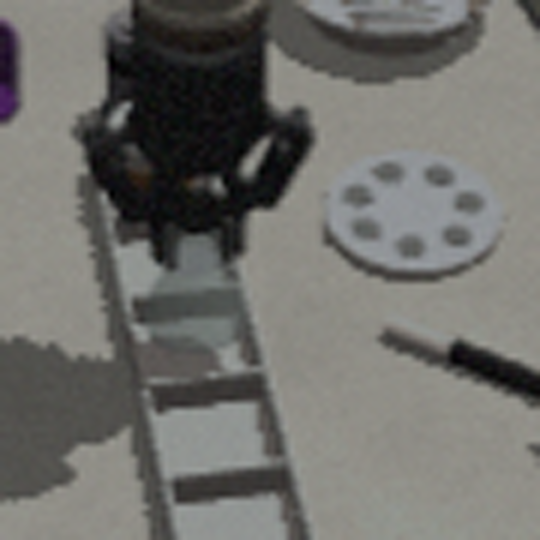

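apply_moves(
  increments=[
    [-0.001, 0.005, 0.005, 0, -0.01, 0, 0],
    [0, 0.008, 0.001, 0, 0, 0, 0],
    [0, 0, 0, 0, 0, 0, 0],
    [0, 0, 0, 0, 0, 0, 0],
  ],
)

```text
time: 27.9
tool_pos: [0.6161, -0.0008, 0.0988]
ee_rot: [0.707, -0.041, 0.046, -0.705]
contact_force: [0.5, 0.1, -1.2]
gripper_width: 0.029
```

```bash
python3 -c "
from h import *
plan(.6135,-.002,.065,-.125)
crop('f5','side',310,170,370,230,9)
crop('f5t','top',290,150,360,220,8)
th=1.4455;u=np.array([np.cos(th),np.sin(th)]);v=np.array([u[1],-u[0]]);c0=np.array([.6135,-.002])
"
```

```text
t 27.9 pos [ 0.6161 -0.0008  0.0988] yaw -0.123 q6 -0.07 w 0.029 F [ 0.5  0.1 -1.2]
shift [-0.0027, 0.0338, -0.0014] rotvec [0.002 0.002 0.007]
```

View pics/f5.png

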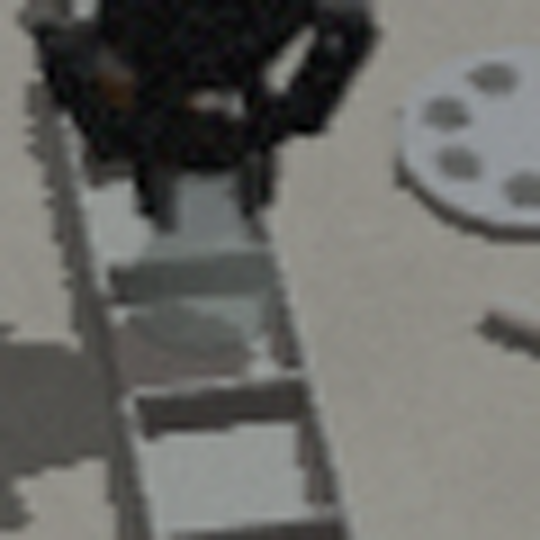

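View pics/f5t.png

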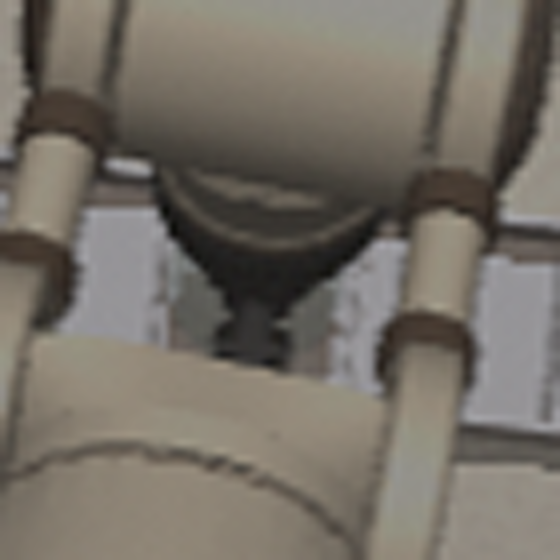

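apply_moves(
  increments=[
    [-0.003, 0.004, -0.001, 0, 0, 0.007, 0],
    [-0.001, 0.008, 0, 0, 0, 0, 0],
    [0, 0.006, 0, 0, 0, 0, 0],
    [0, 0, 0, 0, 0, 0, 0],
  ],
)

```text
time: 28.33
tool_pos: [0.6128, -0.0018, 0.0811]
ee_rot: [0.707, -0.043, 0.044, -0.705]
contact_force: [-1.2, -0.5, -1.6]
gripper_width: 0.0287
```

```bash
python3 -c "
from h import *
plan(.6135,-.002,.065,-.125)
crop('f6','side',310,170,370,230,9)
"
```

```text
t 28.33 pos [ 0.6128 -0.0018  0.0811] yaw -0.123 q6 -0.07 w 0.0287 F [-1.2 -0.5 -1.6]
shift [0.0007, 0.0161, -0.0001] rotvec [0.003 0.002 0.002]
```

View pics/f6.png

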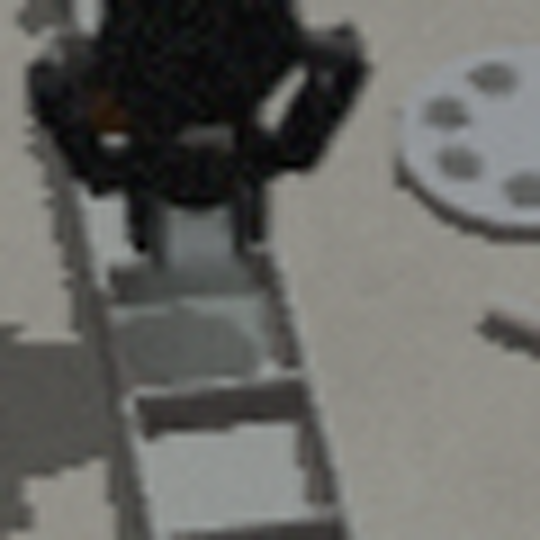

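apply_moves(
  increments=[
    [0.001, 0.005, 0, 0, 0, 0, 0],
    [0, 0.006, 0, 0, 0, 0, 0],
    [0, 0.004, 0, 0, 0, 0, 0],
    [0, 0.001, 0, 0, 0, 0, 0],
  ],
)

```text
time: 28.72
tool_pos: [0.6149, -0.0025, 0.0654]
ee_rot: [0.707, -0.042, 0.045, -0.704]
contact_force: [-5.1, -1.9, 12.6]
gripper_width: 0.0289
```

```bash
python3 -c "
from h import *
plan(.6135,-.002,.065,-.125)
crop('f7','side',310,170,370,230,9)
"
```

```text
t 28.72 pos [ 0.6149 -0.0025  0.0654] yaw -0.123 q6 -0.07 w 0.0289 F [-5.1 -1.9 12.6]
shift [-0.0015, 0.0004, 0.0004] rotvec [0.003 0.002 0.004]
```

View pics/f7.png

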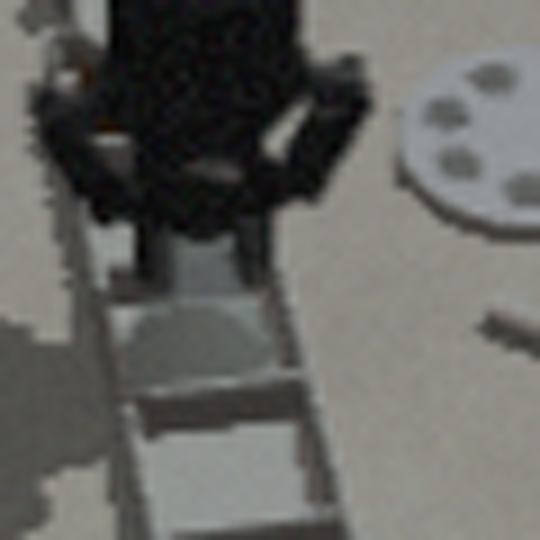

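apply_moves(
  increments=[
    [0, -0.001, 0, 0, 0, 0, 0.045],
    [0, 0, 0, 0, 0, 0, 0.055],
    [0, 0, 0, 0, 0, 0, 0.07],
    [0, 0, 0, 0, 0, 0, 0.07],
    [0, -0.02, 0, 0, 0, 0, 0.07],
    [0, -0.035, 0, 0, 0, 0, 0.085],
    [0, -0.035, 0, 0, 0, 0, 0.085],
    [0, -0.02, 0, 0, 0, 0, 0.085],
    [-0.02, 0, 0, 0, 0, 0, 0.085],
    [-0.035, 0, 0, 0, 0, 0, 0.085],
  ],
)

```text
time: 29.6
tool_pos: [0.5628, 0.0037, 0.181]
ee_rot: [0.707, -0.041, 0.047, -0.704]
contact_force: [-0.8, 0.5, -0.1]
gripper_width: 0.0847
```

```bash
python3 -c "
from h import *
plan(.436,-.077,.15,.305)
cv2.imwrite('pics/s3.png',cv2.resize(r.capture('side')[115:315,230:410,::-1],None,fx=3,fy=3,interpolation=2))
crop('t3','top',140,120,400,290,3)
"
```

```text
t 29.6 pos [0.5628 0.0037 0.181 ] yaw -0.124 q6 -0.08 w 0.0847 F [-0.8  0.5 -0.1]
shift [-0.1161, 0.0303, -0.0956] rotvec [ 0.005 -0.429  0.007]
```

View pics/s3.png

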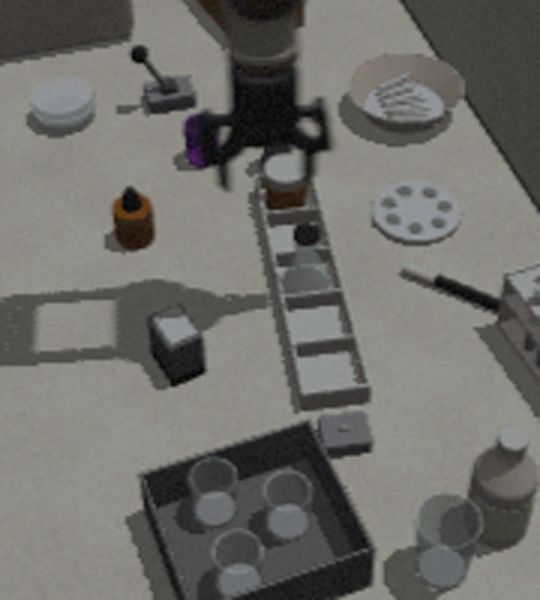

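View pics/t3.png

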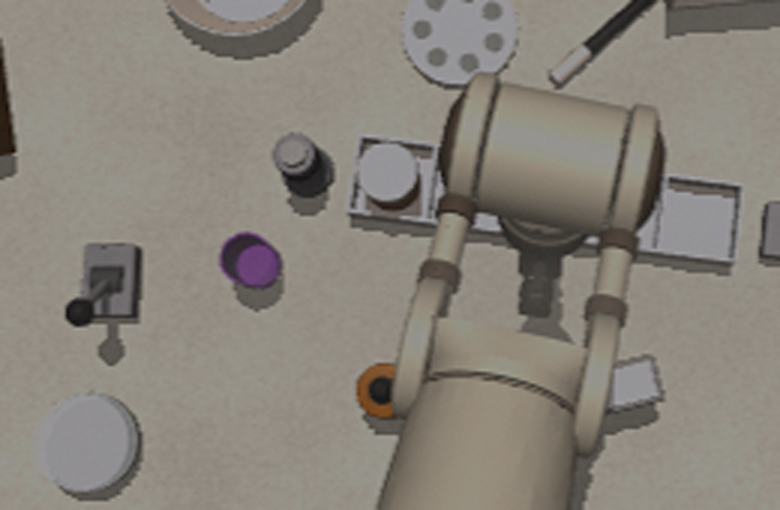

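apply_moves(
  increments=[
    [-0.03, 0, -0.025, 0.005, -0.11, 0.007, 0.085],
    [-0.035, 0, -0.02, 0, -0.11, 0, 0.085],
    [-0.035, 0.005, -0.013, 0, -0.11, 0, 0.085],
    [-0.03, 0.005, -0.005, 0, -0.1, 0, 0.085],
    [-0.01, 0, 0, 0, 0, 0, 0.085],
    [0, 0, 0, 0, 0, 0, 0.085],
  ],
)

```text
time: 30.2
tool_pos: [0.4133, -0.0679, 0.1664]
ee_rot: [-0.696, -0.114, 0.119, 0.699]
contact_force: [0.7, 1.4, 1.0]
gripper_width: 0.0851
```

```bash
python3 -c "
from h import *
plan(.435,-.077,.11,.305)
crop('k1','side',250,170,330,260,6)
t=lambda x,y:((x+.5)/3-.5+140,(y+.5)/3-.5+120)
print('drop',ray('top',t(380,391),.082),ray('top',t(379.5,391),.056))
"
```

```text
t 30.2 pos [ 0.4133 -0.0679  0.1664] yaw 0.331 q6 -0.78 w 0.0851 F [0.7 1.4 1. ]
shift [0.018, 0.0562, -0.016] rotvec [-0.005  0.026 -0.007]
drop [0.42597268 0.15116454 0.082     ] [0.42674601 0.15453214 0.056     ]
```

View pics/k1.png

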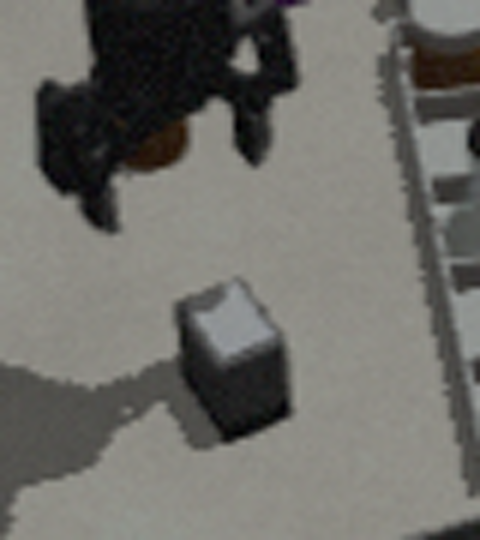

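```bash
python3 -c "
from h import *
s=lambda x,y:((x+.5)/6-.5+250,(y+.5)/6-.5+170)
K=[ray('side',s(*p),.068) for p in[(177,308),(237,277),(286,337),(232,362)]]
print(sum(K)/4)
a=K[1]-K[0]+K[2]-K[3]; b=K[2]-K[1]+K[3]-K[0]
print(np.linalg.norm(a)/2,np.arctan2(a[1],a[0]),np.linalg.norm(b)/2,np.arctan2(b[1],b[0]))
"
```

```text
[ 0.43579402 -0.07830084  0.068     ]
0.03800718013324475 0.31565339100515305 0.05474181072594871 -1.2212867493028852
```

apply_moves(
  increments=[
    [0.01, 0.01, -0.01, -0.005, 0.01, -0.007, 0.085],
    [0.007, 0.02, -0.006, 0, 0, 0, 0.085],
    [0, 0.02, 0, 0, 0, 0, 0.085],
    [0, 0.01, 0, 0, 0, 0, 0.085],
    [0, 0, 0, 0, 0, 0, 0.085],
  ],
)

```text
time: 30.67
tool_pos: [0.4449, -0.0785, 0.1078]
ee_rot: [0.7, 0.117, -0.108, -0.696]
contact_force: [-0.3, 0.3, 0.8]
gripper_width: 0.0849
```

```bash
python3 -c "
from h import *
plan(.435,-.0775,.044,.32)
crop('k2','side',250,170,330,260,6)
"
```

```text
t 30.67 pos [ 0.4449 -0.0785  0.1078] yaw 0.319 q6 -0.77 w 0.0849 F [-0.3  0.3  0.8]
shift [-0.0098, 0.0637, 0.0045] rotvec [ 0.007 -0.001  0.011]
```

View pics/k2.png

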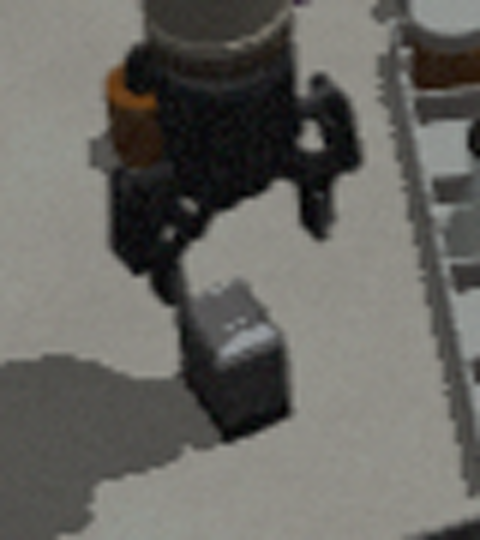

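Correct sideways drift and descend.

apply_moves(
  increments=[
    [-0.01, 0, 0.004, 0.007, 0, 0.011, 0.085],
    [-0.004, 0.015, 0.001, 0, 0, 0, 0.085],
    [-0.002, 0.015, 0, 0, 0, 0, 0.085],
    [0, 0, 0, 0, 0, 0, 0.085],
  ],
)

```text
time: 31.05
tool_pos: [0.4313, -0.0794, 0.082]
ee_rot: [0.699, 0.115, -0.111, -0.697]
contact_force: [-1.3, -0.6, -0.2]
gripper_width: 0.085
```

```bash
python3 -c "
from h import *
plan(.435,-.0775,.044,.32)
"
```

```text
t 31.05 pos [ 0.4313 -0.0794  0.082 ] yaw 0.321 q6 -0.78 w 0.085 F [-1.3 -0.6 -0.2]
shift [0.004, 0.038, 0.0008] rotvec [0.004 0.001 0.004]
```

apply_moves(
  increments=[
    [0.002, 0.01, 0.001, 0, 0, 0.004, 0.085],
    [0, 0.015, 0, 0, 0, 0, 0.085],
    [0, 0.01, 0, 0, 0, 0, 0.085],
    [0, 0, 0, 0, 0, 0, 0.085],
  ],
)

```text
time: 31.38
tool_pos: [0.4362, -0.079, 0.0512]
ee_rot: [0.701, 0.115, -0.111, -0.695]
contact_force: [-0.5, 0.4, -0.3]
gripper_width: 0.0853
```

```bash
python3 -c "
from h import *
plan(.435,-.0775,.043,.32)
crop('k3','side',250,170,330,260,6)
"
```

```text
t 31.38 pos [ 0.4362 -0.079   0.0512] yaw 0.321 q6 -0.77 w 0.0853 F [-0.5  0.4 -0.3]
shift [-0.0007, 0.0082, 0.0019] rotvec [0.009 0.001 0.005]
```

View pics/k3.png

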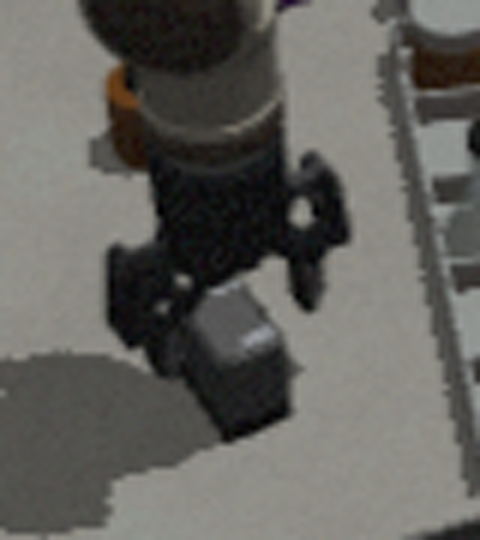

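apply_moves(
  increments=[
    [0, 0.006, 0.001, 0.009, 0, 0.005, 0.085],
    [0, 0.003, 0, 0, 0, 0, 0.07],
    [0, 0, 0, 0, 0, 0, 0.05],
    [0, 0, 0, 0, 0, 0, 0],
    [0, 0, 0, 0, 0, 0, 0],
    [0, 0, 0, 0, 0, 0, 0],
    [0, 0, 0, 0, 0, 0, 0],
    [0, 0, 0, 0, 0, 0, 0],
  ],
)

```text
time: 32.1
tool_pos: [0.4393, -0.0796, 0.0464]
ee_rot: [0.699, 0.115, -0.111, -0.697]
contact_force: [-0.6, -0.5, -1.4]
gripper_width: 0.0432
```

```bash
python3 -c "
from h import *
plan(.604,-.077,.16,-.125)
"
```

```text
t 32.1 pos [ 0.4393 -0.0796  0.0464] yaw 0.321 q6 -0.77 w 0.0432 F [-0.6 -0.5 -1.4]
shift [0.1577, -0.1127, -0.05] rotvec [0.003 0.446 0.005]
```

apply_moves(
  increments=[
    [0, -0.015, 0, 0, 0, 0.004, 0],
    [0, -0.03, 0, 0, 0, 0, 0],
    [0, -0.035, 0, 0, 0.05, 0, 0],
    [0, -0.025, 0, 0, 0.1, 0, 0],
    [0.015, -0.005, 0, 0, 0.1, 0, 0],
    [0.02, 0, 0, 0, 0.1, 0, 0],
    [0.025, 0, 0, 0, 0.08, 0, 0],
    [0.03, 0, 0, 0, 0, 0, 0],
    [0.03, 0, 0, 0, 0, 0, 0],
    [0.015, 0, 0, 0, 0, 0, 0],
    [0, 0, 0, 0, 0, 0, 0],
  ],
)

```text
time: 33.02
tool_pos: [0.5749, -0.0841, 0.1581]
ee_rot: [0.706, -0.048, 0.045, -0.705]
contact_force: [-0.3, -0.8, -1.6]
gripper_width: 0.0431
```

```bash
python3 -c "
from h import *
plan(.604,-.077,.12,-.125)
"
```

```text
t 33.02 pos [ 0.5749 -0.0841  0.1581] yaw -0.132 q6 -0.22 w 0.0431 F [-0.3 -0.8 -1.6]
shift [0.0281, 0.038, 0.011] rotvec [ 0.001 -0.007 -0.004]
```

apply_moves(
  increments=[
    [0.015, 0, 0.006, 0, -0.007, -0.004, 0],
    [0.01, 0.01, 0.004, 0, 0, 0, 0],
    [0.002, 0.025, 0.001, 0, 0, 0, 0],
    [0, 0.025, 0, 0, 0, 0, 0],
    [0, 0.005, 0, 0, 0, 0, 0],
    [0, 0, 0, 0, 0, 0, 0],
  ],
)

```text
time: 33.52
tool_pos: [0.6009, -0.0758, 0.0902]
ee_rot: [0.706, -0.045, 0.042, -0.705]
contact_force: [0.2, 0.7, -1.3]
gripper_width: 0.043
```

```bash
python3 -c "
from h import *
plan(.604,-.077,.053,-.125)
crop('k4','side',310,170,380,250,7)
"
```

```text
t 33.52 pos [ 0.6009 -0.0758  0.0902] yaw -0.124 q6 -0.2 w 0.043 F [ 0.2  0.7 -1.3]
shift [0.0034, 0.0372, -0.0008] rotvec [ 0.001  0.001 -0.004]
```

View pics/k4.png

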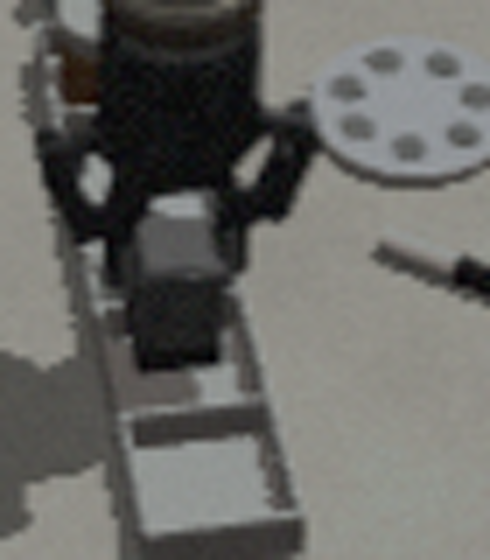

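apply_moves(
  increments=[
    [0.002, 0.008, -0.001, 0, 0, -0.004, 0],
    [0.001, 0.012, 0, 0, 0, 0, 0],
    [0, 0.009, 0, 0, 0, 0, 0],
    [0, 0, 0, 0, 0, 0, 0],
  ],
)

```text
time: 33.9
tool_pos: [0.6052, -0.0782, 0.0634]
ee_rot: [0.707, -0.042, 0.046, -0.705]
contact_force: [-0.0, -0.3, -1.9]
gripper_width: 0.0431
```

```bash
python3 -c "
from h import *
plan(.604,-.077,.053,-.125)
crop('k5','side',310,170,380,250,7)
"
```

```text
t 33.9 pos [ 0.6052 -0.0782  0.0634] yaw -0.124 q6 -0.2 w 0.0431 F [-0.  -0.3 -1.9]
shift [-0.0014, 0.0104, 0.0011] rotvec [0.003 0.001 0.006]
```

View pics/k5.png

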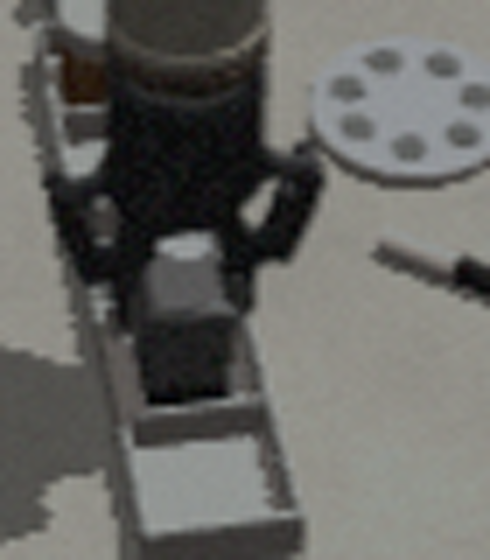

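apply_moves(
  increments=[
    [-0.001, 0.006, 0.001, 0, 0, 0.005, 0],
    [0, 0.005, 0, 0, 0, 0, 0],
    [0, 0.001, 0, 0, 0, 0, 0],
  ],
)

```text
time: 34.2
tool_pos: [0.6058, -0.0776, 0.0525]
ee_rot: [0.707, -0.042, 0.045, -0.705]
contact_force: [-0.4, 1.1, -1.0]
gripper_width: 0.0429
```

```bash
python3 -c "
from h import *
plan(.604,-.077,.053,-.125)
"
```

```text
t 34.2 pos [ 0.6058 -0.0776  0.0525] yaw -0.124 q6 -0.2 w 0.0429 F [-0.4  1.1 -1. ]
shift [-0.0019, -0.0005, 0.0004] rotvec [0.003 0.001 0.004]
```

apply_moves(
  increments=[
    [0, 0.002, 0, 0, 0, 0, 0],
    [0, 0, 0, 0, 0, 0, 0.055],
    [0, 0, 0, 0, 0, 0, 0.07],
    [0, 0, 0, 0, 0, 0, 0.08],
    [0, -0.02, 0, 0, 0, 0, 0.08],
    [0, -0.035, 0, 0, 0, 0, 0.085],
    [0, -0.035, 0, 0, 0, 0, 0.085],
    [0, -0.02, 0, 0, 0, 0, 0.085],
    [-0.02, 0, 0, 0, 0, 0, 0.085],
    [-0.035, 0, -0.01, 0, 0, 0, 0.085],
    [-0.035, 0, -0.01, 0, 0, 0, 0.085],
  ],
)

```text
time: 35.12
tool_pos: [0.518, -0.0866, 0.1689]
ee_rot: [0.708, -0.038, 0.048, -0.704]
contact_force: [0.0, -0.8, 1.3]
gripper_width: 0.0849
```

```bash
python3 -c "
from h import *
plan(.427,.145,.15,-.125)
cv2.imwrite('pics/s4.png',cv2.resize(r.capture('side')[115:315,230:410,::-1],None,fx=3,fy=3,interpolation=2))
crop('t4','top',140,120,400,290,3)
"
```

```text
t 35.12 pos [ 0.518  -0.0866  0.1689] yaw -0.121 q6 -0.27 w 0.0849 F [ 0.  -0.8  1.3]
shift [-0.1185, 0.0162, 0.219] rotvec [0.005 0.004 0.014]
```

View pics/s4.png

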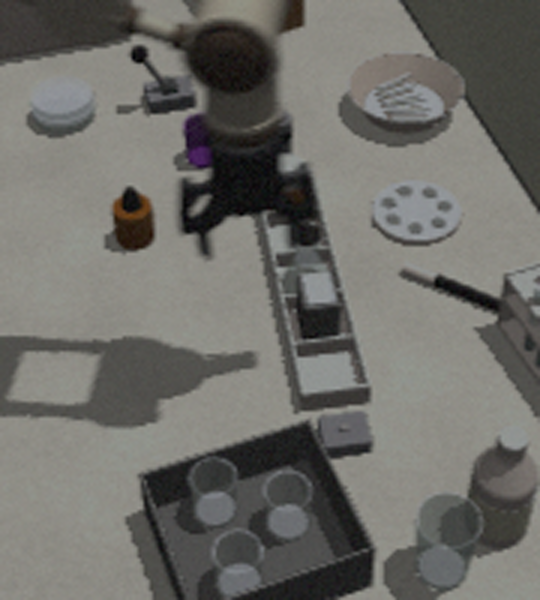

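View pics/t4.png

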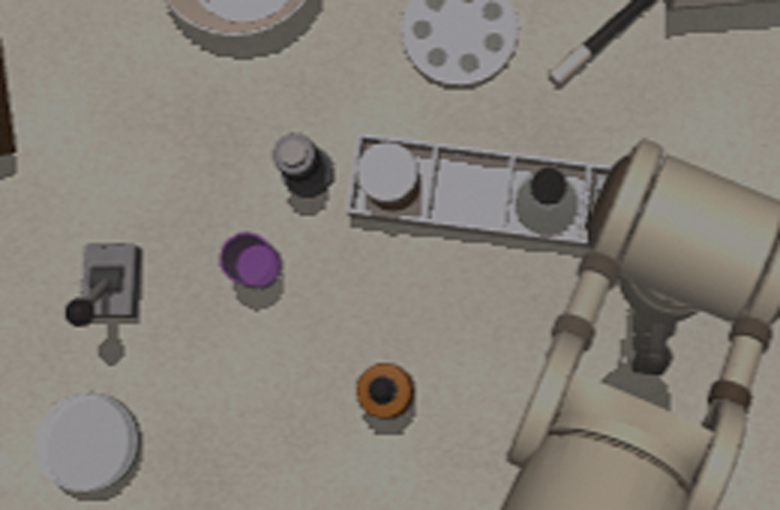

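```bash
python3 -c "
from h import *
t=lambda x,y:((x+.5)/3-.5+140,(y+.5)/3-.5+120)
s=lambda x,y:((x+.5)/3-.5+230,(y+.5)/3-.5+115)
print(ray('top',t(385,390.5),.056),ray('top',t(382,390),.082))
print(ray('side',s(133,206),.056),ray('side',s(130,193),.082))
plan(.425,.15,.15,-.125)
"
```

```text
[0.42721668 0.14942722 0.056     ] [0.42687926 0.14936592 0.082     ]
[0.43011301 0.1484161  0.056     ] [0.42790274 0.14466403 0.082     ]
t 35.22 pos [ 0.5126 -0.0855  0.1658] yaw -0.123 q6 -0.27 w 0.085 F [ 0.4  0.4 -0.3]
shift [-0.116, 0.0146, 0.223] rotvec [0.003 0.002 0.005]
```

Dropper at (0.428, 0.148). Go.

apply_moves(
  increments=[
    [-0.01, 0, 0.02, 0, 0, 0.005, 0.085],
    [-0.019, 0, 0.036, 0, 0, 0, 0.085],
    [-0.019, 0, 0.036, 0, 0, 0, 0.085],
    [-0.019, 0, 0.036, 0, 0, 0, 0.085],
    [-0.019, 0, 0.036, 0, 0, 0, 0.085],
    [-0.017, 0.005, 0.03, 0, 0, 0, 0.085],
    [-0.008, 0.01, 0.015, 0, 0, 0, 0.085],
    [0, 0, 0, 0, 0, 0, 0.085],
    [0, 0, 0, 0, 0, 0, 0.085],
  ],
)

```text
time: 35.97
tool_pos: [0.43, 0.1431, 0.1532]
ee_rot: [0.707, -0.041, 0.051, -0.705]
contact_force: [0.2, 0.0, -0.0]
gripper_width: 0.0847
```

```bash
python3 -c "
from h import *
plan(.428,.148,.12,-.125)
"
```

```text
t 35.97 pos [0.43   0.1431 0.1532] yaw -0.13 q6 0.19 w 0.0847 F [ 0.2  0.  -0. ]
shift [-0.0031, 0.0332, 0.0046] rotvec [ 0.002 -0.005  0.015]
```

apply_moves(
  increments=[
    [-0.004, 0.01, 0.004, 0.002, -0.005, 0.015, 0.085],
    [-0.002, 0.025, 0.001, 0, 0, 0, 0.085],
    [-0.002, 0.025, 0, 0, 0, 0, 0.085],
    [-0.001, 0.015, 0, 0, 0, 0, 0.085],
    [0, 0, 0, 0, 0, 0, 0.085],
  ],
)

```text
time: 36.38
tool_pos: [0.4279, 0.1462, 0.0775]
ee_rot: [-0.705, 0.043, -0.048, 0.706]
contact_force: [0.6, 0.3, -0.3]
gripper_width: 0.0853
```

```bash
python3 -c "
from h import *
plan(.428,.148,.037,-.125)
crop('d1','side',240,140,320,220,7)
"
```

```text
t 36.38 pos [0.4279 0.1462 0.0775] yaw -0.129 q6 0.19 w 0.0853 F [ 0.6  0.3 -0.3]
shift [-0.0004, 0.0405, 0.0018] rotvec [-0.001 -0.004  0.007]
```

View pics/d1.png

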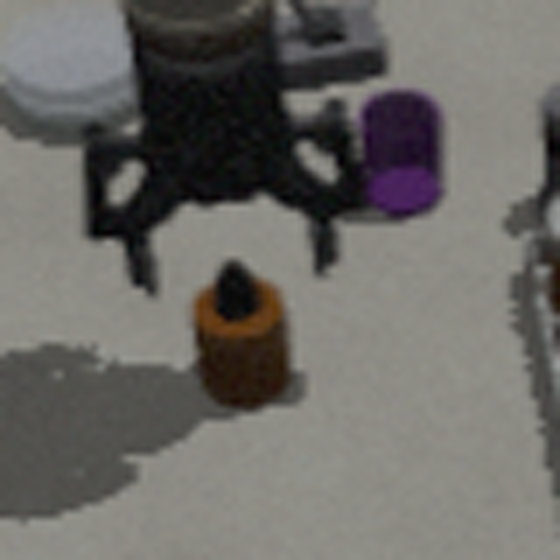

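apply_moves(
  increments=[
    [-0.001, 0.01, 0.001, 0, -0.004, 0.007, 0.085],
    [-0.001, 0.015, 0.001, 0, 0, 0, 0.085],
    [0, 0.012, 0, 0, 0, 0, 0.085],
    [0, 0.004, 0, 0, 0, 0, 0.085],
    [0, 0, 0, 0, 0, 0, 0.085],
  ],
)

```text
time: 36.85
tool_pos: [0.4346, 0.1457, 0.0418]
ee_rot: [-0.705, 0.043, -0.05, 0.707]
contact_force: [-0.6, -0.2, 0.4]
gripper_width: 0.0853
```

```bash
python3 -c "
from h import *
plan(.428,.148,.037,-.125)
"
```

```text
t 36.85 pos [0.4346 0.1457 0.0418] yaw -0.131 q6 0.19 w 0.0853 F [-0.6 -0.2  0.4]
shift [-0.0069, 0.0048, 0.0014] rotvec [-0.003 -0.006  0.01 ]
```

apply_moves(
  increments=[
    [-0.006, 0.003, 0.001, 0, -0.005, 0.01, 0.085],
    [-0.002, 0.003, 0, 0, 0, 0, 0.085],
    [0, 0, 0, 0, 0, 0, 0.07],
    [0, 0, 0, 0, 0, 0, 0],
    [0, 0, 0, 0, 0, 0, 0],
    [0, 0, 0, 0, 0, 0, 0],
    [0, 0, 0, 0, 0, 0, 0],
    [0, 0, 0, 0, 0, 0, 0],
  ],
)

```text
time: 37.52
tool_pos: [0.43, 0.1476, 0.0399]
ee_rot: [-0.704, 0.042, -0.047, 0.707]
contact_force: [-0.1, -0.1, -0.9]
gripper_width: 0.0501
```

```bash
python3 -c "
from h import *
plan(.5945,-.153,.17,-.125)
crop('d2','side',240,140,320,220,7)
"
```

```text
t 37.52 pos [0.43   0.1476 0.0399] yaw -0.126 q6 0.19 w 0.0501 F [-0.1 -0.1 -0.9]
shift [0.2019, -0.1301, -0.2769] rotvec [-0.005 -0.001  0.006]
```

View pics/d2.png

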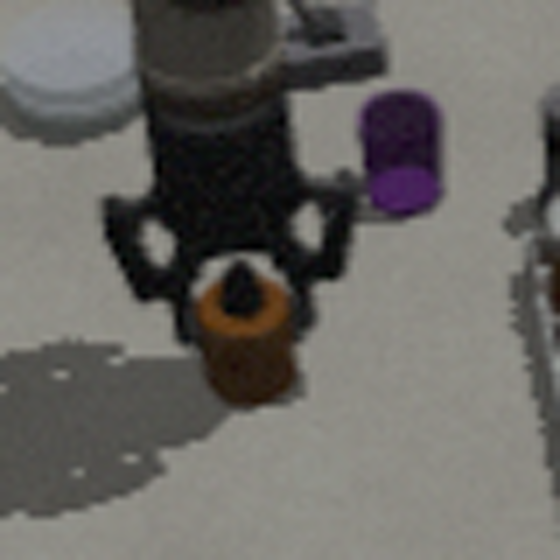

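apply_moves(
  increments=[
    [0, -0.015, 0, 0, 0, 0.005, 0],
    [0, -0.03, 0, 0, 0, 0, 0],
    [0, -0.035, 0, 0, 0, 0, 0],
    [0, -0.035, 0, 0, 0, 0, 0],
    [0.015, -0.01, -0.02, 0, 0, 0, 0],
    [0.026, 0, -0.035, 0, 0, 0, 0],
    [0.026, 0, -0.035, 0, 0, 0, 0],
    [0.026, 0, -0.035, 0, 0, 0, 0],
    [0.026, 0, -0.035, 0, 0, 0, 0],
    [0.026, 0, -0.035, 0, 0, 0, 0],
    [0.026, 0, -0.035, 0, 0, 0, 0],
    [0.015, 0, -0.02, 0, 0, 0, 0],
  ],
)

```text
time: 38.57
tool_pos: [0.5757, -0.1171, 0.165]
ee_rot: [-0.704, 0.043, -0.039, 0.707]
contact_force: [0.5, -0.2, -0.7]
gripper_width: 0.0504
```

```bash
python3 -c "
from h import *
plan(.5945,-.153,.12,-.125)
"
```

```text
t 38.57 pos [ 0.5757 -0.1171  0.165 ] yaw -0.116 q6 -0.29 w 0.0504 F [ 0.5 -0.2 -0.7]
shift [0.0231, 0.0448, -0.0337] rotvec [-0.004  0.009 -0.006]
```

apply_moves(
  increments=[
    [0.011, 0, -0.018, 0, 0.009, -0.006, 0],
    [0.008, 0, -0.013, 0, 0, 0, 0],
    [0, 0.015, 0, 0, 0, 0, 0],
    [0, 0.025, 0, 0, 0, 0, 0],
    [-0.002, 0.025, 0, 0, 0, 0, 0],
    [-0.001, 0.015, 0, 0, 0, 0, 0],
    [0, 0, 0, 0, 0, 0, 0],
  ],
)

```text
time: 39.15
tool_pos: [0.5909, -0.1605, 0.0803]
ee_rot: [-0.705, 0.047, -0.049, 0.706]
contact_force: [-0.4, 0.1, -1.6]
gripper_width: 0.0502
```

```bash
python3 -c "
from h import *
plan(.5945,-.153,.046,-.125)
crop('d3','side',310,190,380,270,7)
"
```

```text
t 39.15 pos [ 0.5909 -0.1605  0.0803] yaw -0.135 q6 -0.33 w 0.0502 F [-0.4  0.1 -1.6]
shift [0.0025, 0.0343, 0.0078] rotvec [-0.002 -0.01   0.003]
```

View pics/d3.png

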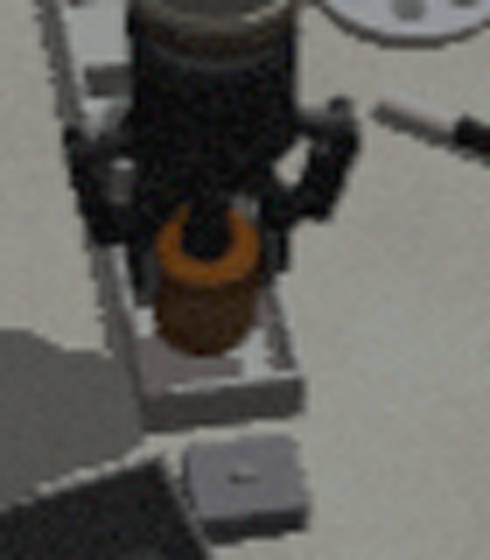

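apply_moves(
  increments=[
    [0.001, 0.002, 0.007, 0, -0.01, 0, 0],
    [0.001, 0.01, 0.002, 0, 0, 0, 0],
    [0, 0.008, 0, 0, 0, 0, 0],
    [0, 0, 0, 0, 0, 0, 0],
  ],
)

```text
time: 39.53
tool_pos: [0.5975, -0.1515, 0.0637]
ee_rot: [0.706, -0.04, 0.047, -0.705]
contact_force: [0.3, 0.1, -1.1]
gripper_width: 0.0505
```

```bash
python3 -c "
from h import *
plan(.5945,-.153,.046,-.125)
crop('d4','side',310,190,380,270,7)
"
```

```text
t 39.53 pos [ 0.5975 -0.1515  0.0637] yaw -0.123 q6 -0.32 w 0.0505 F [ 0.3  0.1 -1.1]
shift [-0.0029, 0.0177, -0.0019] rotvec [0.    0.002 0.009]
```

View pics/d4.png

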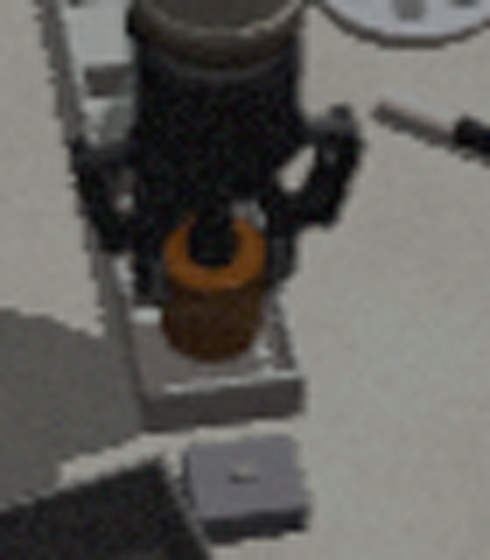

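apply_moves(
  increments=[
    [-0.003, 0.006, -0.001, 0, 0, 0.008, 0],
    [-0.001, 0.007, -0.001, 0, 0, 0, 0],
    [0, 0.004, 0, 0, 0, 0, 0],
    [0, 0.001, 0, 0, 0, 0, 0],
  ],
)

```text
time: 39.92
tool_pos: [0.5947, -0.154, 0.0468]
ee_rot: [0.707, -0.042, 0.045, -0.705]
contact_force: [0.2, 0.9, -1.7]
gripper_width: 0.0497
```

```bash
python3 -c "
from h import *
plan(.5945,-.153,.046,-.125)
"
```

```text
t 39.92 pos [ 0.5947 -0.154   0.0468] yaw -0.123 q6 -0.33 w 0.0497 F [ 0.2  0.9 -1.7]
shift [-0.0004, 0.0008, 0.001] rotvec [0.002 0.002 0.005]
```

apply_moves(
  increments=[
    [0, 0.002, 0, 0, 0, 0, 0],
    [0, 0, 0, 0, 0, 0, 0.058],
    [0, 0, 0, 0, 0, 0, 0.07],
    [0, 0, 0, 0, 0, 0, 0.08],
    [0, -0.02, 0, 0, 0, 0, 0.08],
    [0, -0.035, 0, 0, 0, 0, 0.08],
    [0, -0.035, 0, 0, 0, 0, 0.07],
    [0, -0.035, 0, 0, 0, 0, 0],
    [-0.02, 0, 0.01, 0, 0, 0, 0],
    [-0.035, 0, 0.03, 0, 0, 0, 0],
    [-0.035, 0, 0.035, 0, 0, 0, 0],
    [-0.03, 0, 0.037, 0, 0, 0, 0],
  ],
)

```text
time: 40.92
tool_pos: [0.497, -0.0403, 0.1775]
ee_rot: [0.708, -0.041, 0.052, -0.703]
contact_force: [0.6, 0.2, -0.2]
gripper_width: 0.0093
```

```bash
python3 -c "
from h import *
plan(.45,.42,.18,-.125)
cv2.imwrite('pics/s5.png',cv2.resize(r.capture('side')[100:315,230:410,::-1],None,fx=2.8,fy=2.8,interpolation=2))
crop('t5','top',140,120,400,290,3)
"
```

```text
t 40.92 pos [ 0.497  -0.0403  0.1775] yaw -0.132 q6 -0.19 w 0.0093 F [ 0.6  0.2 -0.2]
shift [-0.1071, -0.007, 0.4501] rotvec [ 0.006 -0.007  0.016]
```

View pics/s5.png

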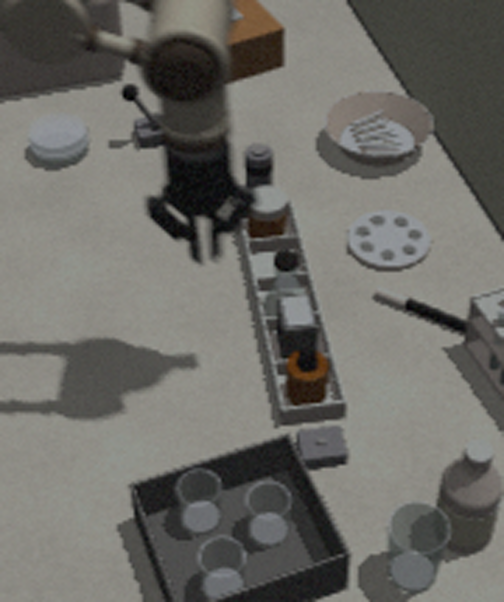

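View pics/t5.png

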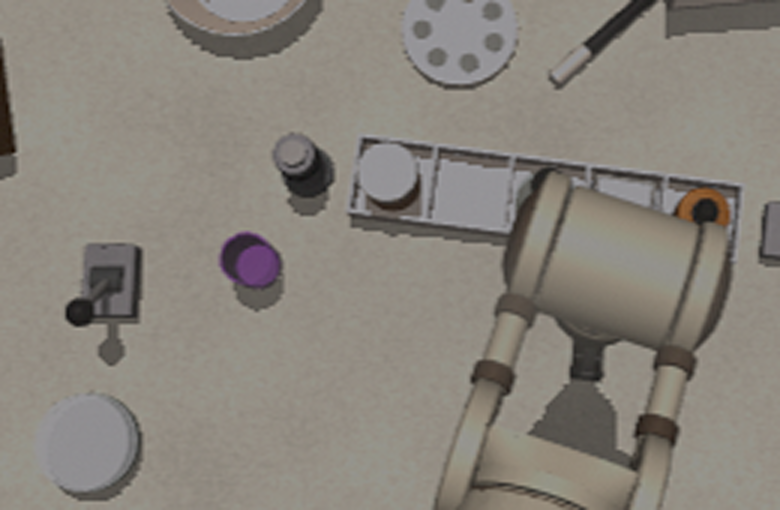

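```bash
python3 -c "
from h import *
print(ray('top',((79.5)/3-.5+140,312.5/3-.5+120),.092), ray('side',((130.5)/2.8-.5+230,92.5/2.8-.5+100),.092))
"
```

```text
[0.49640293 0.4244627  0.092     ] [0.49790635 0.42261941 0.092     ]
```

apply_moves(
  increments=[
    [-0.009, 0, 0.038, 0, -0.007, 0.016, 0],
    [-0.009, 0, 0.038, 0, 0, 0, 0],
    [-0.009, 0, 0.038, 0, 0, 0, 0],
    [-0.009, 0, 0.038, 0, 0, 0, 0],
    [-0.009, 0, 0.038, 0, 0, 0, 0],
    [-0.009, 0, 0.038, 0, 0, 0, 0],
    [-0.009, 0, 0.038, 0, 0, 0, 0],
    [-0.009, 0, 0.038, 0, 0, 0, 0],
    [-0.009, 0, 0.038, 0, 0, 0, 0],
    [-0.009, 0, 0.038, 0, 0, 0, 0],
    [-0.005, 0, 0.02, 0, 0, 0, 0],
    [0, 0, 0, 0, 0, 0, 0],
  ],
)

```text
time: 42.02
tool_pos: [0.452, 0.3879, 0.1782]
ee_rot: [0.706, -0.04, 0.048, -0.705]
contact_force: [0.0, 0.3, 0.2]
gripper_width: 0.0
```

```bash
python3 -c "
from h import *
plan(.452,.421,.088,-.02)
"
```

```text
t 42.02 pos [0.452  0.3879 0.1782] yaw -0.125 q6 0.64 w 0.0 F [0.  0.3 0.2]
shift [-0.0051, 0.0901, 0.0329] rotvec [ 0.001 -0.105  0.011]
```

apply_moves(
  increments=[
    [-0.003, 0, 0.02, 0, -0.105, 0.011, 0],
    [-0.002, 0.01, 0.014, 0, 0, 0, 0],
    [0, 0.025, 0, 0, 0, 0, 0],
    [-0.003, 0.025, 0, 0, 0, 0, 0],
    [-0.003, 0.02, 0, 0, 0, 0, 0],
    [0, 0, 0, 0, 0, 0, 0],
  ],
)

```text
time: 42.52
tool_pos: [0.4485, 0.4241, 0.0982]
ee_rot: [-0.707, 0.002, -0.007, 0.708]
contact_force: [-0.7, -0.2, -1.2]
gripper_width: 0.0
```

```bash
python3 -c "
from h import *
plan(.452,.422,.088,-.02)
crop('v1','side',250,90,340,180,6)
"
```

```text
t 42.52 pos [0.4485 0.4241 0.0982] yaw -0.013 q6 0.58 w 0.0 F [-0.7 -0.2 -1.2]
shift [0.0034, 0.0102, -0.0021] rotvec [-0.002  0.007  0.008]
```

View pics/v1.png

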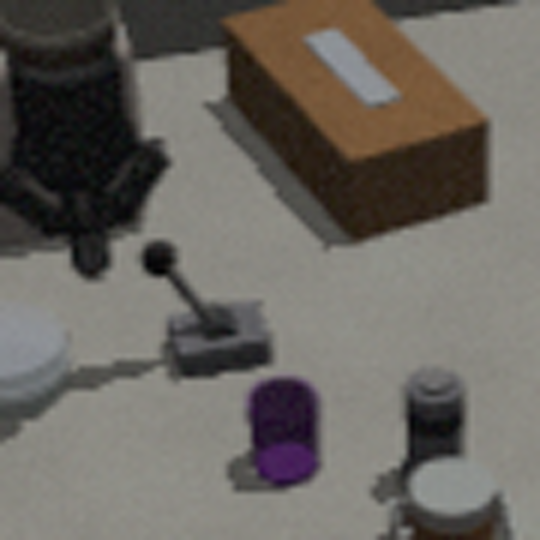

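apply_moves(
  increments=[
    [0, 0.008, -0.001, 0, 0.005, 0.008, 0],
    [0.008, 0.003, 0, 0, 0, 0, 0],
    [0.009, 0, 0, 0, 0, 0, 0],
    [0.009, 0, 0, 0, 0, 0, 0],
    [0.009, 0, 0, 0, 0, 0, 0],
    [0.009, 0, 0, 0, 0, 0, 0],
    [0.009, 0, 0, 0, 0, 0, 0],
    [0.009, 0, 0, 0, 0, 0, 0],
  ],
)

```text
time: 43.23
tool_pos: [0.5234, 0.4231, 0.0983]
ee_rot: [-0.704, 0.003, -0.012, 0.71]
contact_force: [-1.0, 0.3, -1.2]
gripper_width: 0.0004
```

```bash
python3 -c "
from h import *
plan(.5455,.424,.086,-.02)
"
```

```text
t 43.23 pos [0.5234 0.4231 0.0983] yaw -0.02 q6 0.52 w 0.0004 F [-1.   0.3 -1.2]
shift [0.0219, 0.0125, 0.0012] rotvec [-0.01  -0.     0.012]
```

apply_moves(
  increments=[
    [0.005, 0.005, 0, -0.01, 0, 0.012, 0],
    [0.006, 0.005, 0, 0, 0, 0, 0],
    [0.006, 0.002, 0, 0, 0, 0, 0],
    [0.004, 0.001, 0, 0, 0, 0, 0],
  ],
)

```text
time: 43.57
tool_pos: [0.5483, 0.423, 0.0883]
ee_rot: [-0.706, 0.009, -0.007, 0.708]
contact_force: [-29.7, -3.7, 23.9]
gripper_width: 0.0001
```

```bash
python3 -c "
from h import *
plan(.5455,.424,.086,-.02)
crop('v2','side',250,90,340,180,6)
"
```

```text
t 43.57 pos [0.5483 0.423  0.0883] yaw -0.022 q6 0.5 w 0.0001 F [-29.7  -3.7  23.9]
shift [-0.0028, 0.0023, 0.0009] rotvec [-0.002 -0.002 -0.003]
```

View pics/v2.png

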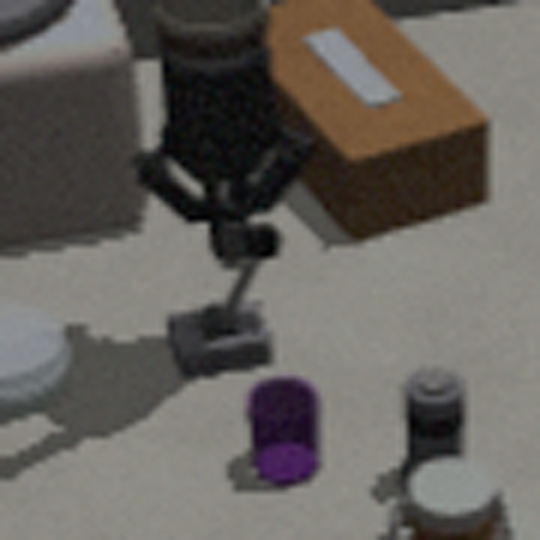

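Lever hit its stop (30 N). Back off and up.

apply_moves(
  increments=[
    [-0.01, 0, 0, 0, 0, 0, 0],
    [-0.025, 0, 0, 0, 0, 0, 0],
    [-0.02, -0.03, 0, 0, 0, 0, 0],
    [-0.02, -0.035, 0, 0, 0, 0, 0],
    [-0.03, -0.03, 0, 0, 0, 0, 0],
    [-0.035, 0, 0.01, 0, 0, 0, 0],
    [-0.03, 0, 0.02, 0, 0, 0, 0],
    [-0.02, 0, 0.02, 0, 0, 0, 0],
    [0, 0, 0, 0, 0, 0, 0],
    [0, 0, 0, 0, 0, 0, 0],
  ],
)

```text
time: 44.45
tool_pos: [0.3593, 0.4791, 0.1914]
ee_rot: [-0.704, 0.008, -0.01, 0.71]
contact_force: [0.2, 0.1, 0.2]
gripper_width: 0.0002
```

```bash
python3 -c "
from h import *
plan(.45,.42,.18,-.02)
cv2.imwrite('pics/s6.png',cv2.resize(r.capture('side')[100:315,230:410,::-1],None,fx=2.8,fy=2.8,interpolation=2))
crop('t6','top',140,120,490,290,2.2)
"
```

```text
t 44.45 pos [0.3593 0.4791 0.1914] yaw -0.026 q6 0.75 w 0.0002 F [0.2 0.1 0.2]
shift [0.0921, 0.0113, -0.0569] rotvec [-0.008 -0.006  0.004]
```

View pics/s6.png

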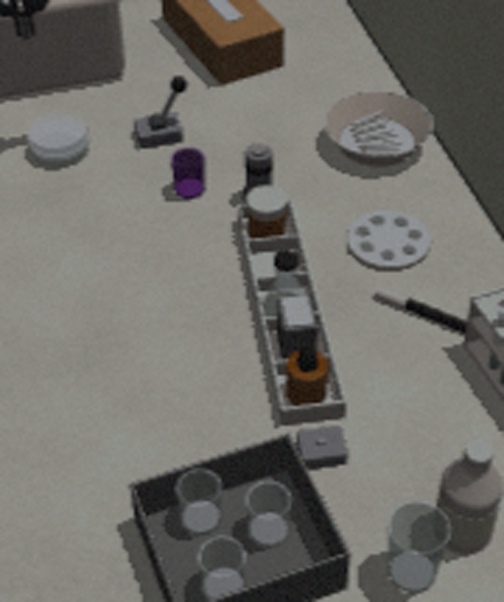

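View pics/t6.png

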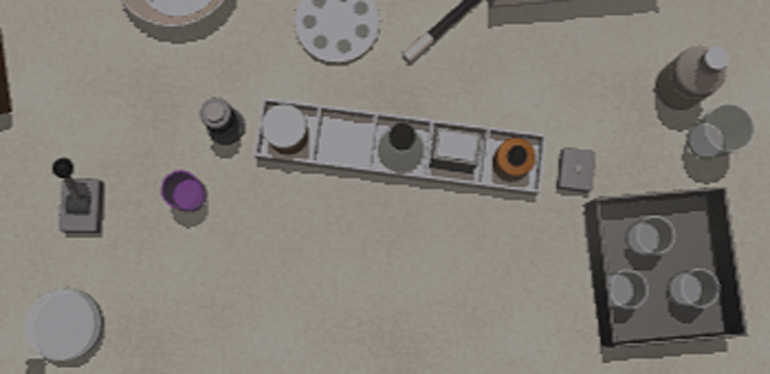

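```bash
python3 -c "
from h import *
print(tri((63.5/2.2-.5+140,168.5/2.2-.5+120),(179.5/2.8-.5+230,85/2.8-.5+100)))
print(r.job_done(), r.observe()['time'])"
```

```text
[0.57378284 0.42337797 0.08960449]
the job is handed in; nothing more can be done
the job is handed in; nothing more can be done
```

I reloaded the tray and handed the job in at about 44.5 s of the 208 s allowed. No verdict was reported back.

**What I did**
- I pulled the feed lever back to its stop, where the force read about 13 N.
- I put the three spent cups, from pockets 1, 3 and 4, into the discard bin.
- I loaded the jar into pocket 1, the flask into 3, the cartridge into 4 and the dropper bottle into 5, in that order.
- Pocket 2 stays empty because I found no square bottle in either view.
- I pushed the lever fully over, away from the robot, and moved the arm clear.
- The dropper bottle was knocked a few centimetres aside partway through. I measured its position again before picking it up.

**Last checks**
- The final top and side pictures show all four containers upright in their pockets and the three cups standing in the bin. The purple look-alike and the other things on the bench looked undisturbed.
- The lever ball measured x = 0.574 m, and I expected about 0.573 m for fully over.
- **Highest force:** the lever stop read about 30 N and 24 N on two axes, roughly 38 N in all. The closed fingertips made that push, and the wrist limit is 120 N. It is close to the 40 N limit, but that limit is for the arm and gripper body.
- **Disagreement between views:** my first two readings of the dropper's new place differed by about 16 mm, because the arm partly hid it from the top camera. The clear views later agreed to about 5 mm.

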